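Return a bottle to the latched reagent keep

TASK

Put the amber bottle with the white cap away in the empty bay of the reagent keep: lift the gate's latch bar by its black knob out of the catch, swing the gate wide open, slide the bottle in upright under the slotted neck plate, then swing the gate shut until the bar drops back into the catch. The catch is screwed on at a height that nobody measured and has a lip above its mouth as well as below, so find the mouth gently by feel and never force the bar against the catch. Leave the blue-capped bottle in its bay and do not disturb the red dish and the white bottle beside the keep.

Things in the scene. Friction and masses are not known exactly. Their poses are not given: they have to be found in the camera images.
- keep: White sheet-steel reagent keep with two bottle bays, fixed. Origin on the worktop, middle of its front plane; x points into the bays (away from the robot), y left, z up. Side walls at y = +-52 to 55 mm, back wall at x = 53 mm, divider at y = 0 (45 mm high), no floor. Steel neck plate 76 to 79 mm up, with a slot 32 mm wide over each bay (y = -27 and +27 mm), open to the front.
- bay (a point): Middle of the empty (right) bay, on the worktop: x = 27, y = -27 mm of the keep, same axes. The bottle's axis belongs here, with 6 mm of play to the back wall and the gate. The neck plate's slot is centred over it; its mouth, at the front plane, flares.
- post (a point): Top of the latch post, 99 mm up, at y = -64 mm, x = -1 mm of the keep (same axes). On its front face sits the catch, 8 mm wide: a pocket open to the front (-x) by a mouth 13 mm high between a lower and an upper lip, 16 to 19 mm in front of this point; the pocket's roof is 7 mm above the upper lip's edge. Outside the lower lip a 45 degree ramp falls to 50 mm in front.
- gate_hinge (a point): On the gate's upright hinge axis, 45 mm up, at x = -1.5, y = +58 mm of the keep. Turns with the gate; shut, its axes are the keep's: -y runs along the gate to its free edge, -x is its outward normal. The gate is a clear panel in a blue frame 5 mm thick, 5 to 112 mm along -y, 4 to 76 mm high; the outer face of its top rail (69 to 76 mm high) is free of the latch (the knob rises as the bar rides up: push nearer the hinge).
- gate (a joint): Gate angle, rad: 0 shut; grows as it swings out towards the robot, to 1.9 (clockwise from above). It stays where it is left (friction 0.02 N m). With the bar engaged it has about 0.03 rad of play. When it is swung shut the bar's nose rides up the catch's ramp and drops into the pocket.
- latch (a joint): Angle of the latch bar, rad: 0 level on its rest, grows as the nose rises, stop at 0.5; falls by its own weight (90 g). Its pivot is at x = -9, y = -20, z = 0 mm of gate_hinge, its nose (7 mm high) 102 mm from the pivot, in the catch. The catch is set in slots: its lower lip's top is anywhere from 48 to 68 mm above the worktop, not measured. Lifted into the roof, the nose is behind the upper lip.
- knob (a point): Middle of the round neck, 13 mm thick and 17 mm long, of the black knob on the latch bar; it stands out along the gate's outward normal and ends in a 21 mm head. 58 mm from the bar's pivot, 15 mm in front of the bar's middle, 45 mm above the worktop at rest; moves with the bar. Can be pinched across the neck from above.
- bottle_mid (a point): Amber bottle with white ribbed cap to be put away, standing on the worktop: the point on its axis 50 mm above its underside. Body 40 mm in diameter up to 72 mm, cap 26 mm in diameter from 70 to 100 mm (grip it there), about 65 g.
- stored_mid (a point): Same bottle with a blue cap, standing in the other bay: the point on its axis 50 mm up. Stays where it is.
- dish: Red agar dish with lid, 93 mm in diameter, 16 mm high, on the worktop near the bottle; origin under its centre. Leave alone.
- white_bottle: White bottle with blue cap, 46 mm in diameter, 90 mm high, left of the keep; origin under its centre. Leave alone.
There are look-alikes about, which are no part of the job. What is shaped like the part that bears bottle_mid but pink is not meant. Leave any brown look-alike of the keep alone.

How it is judged:
On the way, in this order (a step that is already met when the one before it is completed fails the run):
1. the gate stands wide open (more than 1.2 rad) (value of joint gate above 1.2 rad), for 0.2 s.
2. the white-capped bottle stands in the empty bay (x of bottle_mid in the frame of bay between -0.008 and 0.012 m and y of bottle_mid in the frame of bay between -0.01 and 0.01 m and height (world z) of bottle_mid below 0.054 m and angle between bottle_mid's own z axis and vertical below 0.1 rad), for 0.2 s.
At the end, for the whole second after the job is handed in: White-capped bottle upright (0.1 rad) on the worktop in the empty bay, axis within 10 mm sideways and -8 to +12 mm in depth of the bay's middle; gate shut (under 0.045 rad), latch bar down on its rest (under 0.03 rad) in the catch; blue-capped bottle still standing in its bay (all of step 2 and value of joint gate below 0.045 rad and value of joint latch below 0.03 rad and linear speed of bottle below 0.02 m/s and x of stored_mid in the frame of keep above 0.015 m and y of stored_mid in the frame of keep above 0.01 m and angle between stored_mid's own z axis and vertical below 0.15 rad); the robot touches nothing.
It fails at once if the latch bar is forced against the catch (more than 20 N) (contact force between latch and catch above 20 N).
It fails at once if the white-capped bottle is tipped (more than 0.5 rad) (angle between bottle_mid's own z axis and vertical above 0.5 rad).
It fails at once if the blue-capped bottle is tipped or pulled out of its bay (angle between stored_mid's own z axis and vertical above 0.35 rad or distance of stored_mid from where it was at the start of the episode above 0.03 m).
It fails at once if the dish or the white bottle is pushed away (more than 3 cm) (distance of any of dish, white_bottle from where it was at the start of the episode above 0.03 m).
It also fails if it takes over 72 s, if anything falls off the work surface, if the arm or the gripper's body presses on something with over 40 N, if the wrist force passes 120 N, or if a joint passes its speed limit or range.

ROBOT

A 6-joint arm with a two-finger parallel gripper is mounted at the origin on a cart in front of the work surface, level with it; the furniture and walls round the work are solid. World frame = base frame: x ahead of the robot, y to its left, z up, the work surface at z = 0. Lengths are in m, angles in rad, forces in N, time in s.
With the tool pointing down it reaches from about 0.35 to 0.925 m from the base axis. Payload 6.4 kg.
Tool frame: the origin (TCP) lies between the finger pads; the fingertips stand robot.nose_length ahead of it and the grasp point (between the pads) lies 8 mm behind it (robot.nose_length is the distance from the TCP to the fingertips, in m); z points along the fingers, y is the direction in which the jaws open and shut (so a half turn about z gives the same grasp; the last joint's range is limited). The gripper opens to 85 mm and grips with 20 to 120 N. Pads are 22 mm wide; open, the fingers measure 114 mm over their backs; the gripper's body (76 mm by 85 mm) begins 54 mm behind the grasp point. The pads swing forward as they close: fully open they stand 13 mm farther back than shut.
Start: joints at [-0.174, 0.245, 1.558, -0, 1.339, -0.174], TCP at [0.65, 0, 0.22] pointing down, gripper open.
Joint ranges: [-3.13, 3.13], [-1.02, 2.26], [0.13, 2.54], [-0.95, 4.09], [0.21, 2.88], [-2.74, 2.74]. Speed limits (rad/s): [2.57, 2.57, 3.14, 3.14, 3.14, 3.14].

INTERFACE

Orientations are given as a unit quaternion [x, y, z, w].
In Python, from cell import robot gives the robot as it stands. Calls block until the motion is done:
- robot.goto(position, orientation): joint-space move of the TCP to a pose.
- robot.move_straight(position, orientation=None, feed=0.15): straight line of the TCP; orientation=None keeps the orientation; feed is the mean speed in m/s.
- robot.movej(angles): joint-space move.
- robot.move_gripper(opening, strength=None): finger opening in m; strength is the grip in N (None keeps the last); returns when the fingers have stopped.
- robot.wait(seconds).
- robot.solve_ik(position, orientation): joint angles nearest the present ones, or None.
- robot.get_image(name): name is "scene" or "side" or "wrist"; returns the picture (400x640x3 uint8, blue, green, red); there is no depth.
- robot.calibration(name): a dict with "intrinsics" (3x3 intrinsics, pixels), "world_from_camera" (4x4, takes a point from camera to world coordinates). Camera axes: x right, y up, looking along -z (the intrinsics and any distortion apply to the point x, -y, -z); pixel columns grow to the right and rows downward; lengths in m; the calibration is good to about 2 mm. A picture is of the moment at which its call begins: read the wrist's pose just before it. calibration takes no time and is no camera call; for the wrist camera it gives the pose at the moment of the call.
A pose or a line that the arm cannot do raises robot.PlanningError and nothing moves.
- robot.sign_off(): hands the job in, once; it reports no verdict.
Readings, each from a call of its own:
- robot.read_time_s(): time.
- robot.read_joints(): joint angles.
- robot.read_joint_velocities(): joint speeds.
- robot.read_tau(): joint torques, N m.
- robot.read_tcp_pos(): TCP position.
- robot.read_tool_rot(): TCP orientation.
- robot.read_force(): force on the tool from outside, world axes, zero at the start.
- robot.read_wrist_torque(): the same for the moment, N m.
- robot.read_gripper_width(): finger opening in m.
Only numpy, scipy, OpenCV 4.12 (cv2) and the standard library are available. Lean on these libraries where they do the work, as an engineer would, in place of code of your own. Each camera call takes 0.05 s, during which the arm holds its last target.

## Working session

There is one attempt and no reset: what is moved stays moved. The work goes in short steps, each a Python script; the robot and the scene stay as the last script left them, time stands still between calls to the robot, and variables do not carry over. Pictures are saved under pics/ and viewed, and the job is handed in when it is done.

```bash
ls; mkdir -p pics; python3 - <<'E'
from cell import robot
import cv2
for n in ("scene","side","wrist"):
    im=robot.get_image(n); cv2.imwrite(f"pics/{n}0.png",im)
    c=robot.calibration(n); print(n,c["intrinsics"],c["world_from_camera"],[k for k in c])
print(robot.read_time_s(),robot.nose_length,robot.read_tool_rot(),robot.read_tcp_pos(),robot.read_gripper_width())
E
```

```text
pics
scene [[487.26991181   0.         319.95478942]
 [  0.         487.26991181 205.471716  ]
 [  0.           0.           1.        ]] [[ 0.87636433  0.32280224 -0.35746927  0.182786  ]
 [-0.48160625  0.59715446 -0.64145302 -0.52652699]
 [ 0.0064019   0.73430598  0.67878844  0.77078591]
 [ 0.          0.          0.          1.        ]] ['intrinsics', 'world_from_camera']
side [[392.04847916   0.         320.00296242]
 [  0.         392.04847916 194.73463148]
 [  0.           0.           1.        ]] [[-0.87058454  0.31872115 -0.37483249  0.20833712]
 [-0.49196211 -0.57545482  0.65331847  0.78643248]
 [-0.00747275  0.75317234  0.6577808   0.70773015]
 [ 0.          0.          0.          1.        ]] ['intrinsics', 'world_from_camera']
wrist [[282.67393702   0.         321.74827842]
 [  0.         282.67393702 202.60361495]
 [  0.           0.           1.        ]] [[ 9.99997592e-01 -7.34810364e-04  2.06777550e-03  6.50251184e-01]
 [ 1.63179220e-04  9.64562502e-01  2.63854416e-01  6.67367548e-02]
 [-2.18838167e-03 -2.63853443e-01  9.64560300e-01  3.72406022e-01]
 [ 0.00000000e+00  0.00000000e+00  0.00000000e+00  1.00000000e+00]] ['intrinsics', 'world_from_camera']
0.15 0.011 [ 7.07121034e-01  7.07092122e-01 -4.37359575e-04 -6.19415203e-04] [6.49561891e-01 7.16525599e-05 2.19422258e-01] 0.08510948302962404
```

View pics/scene0.png

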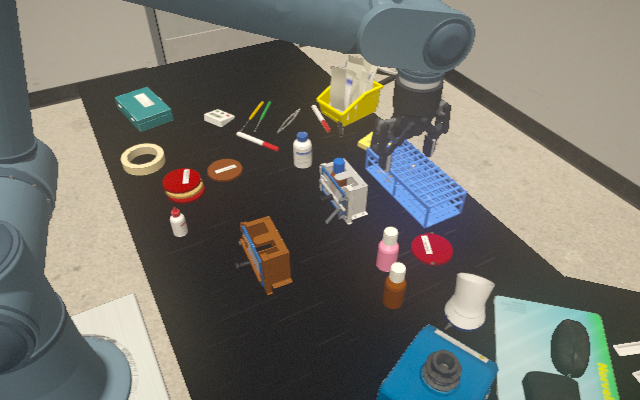

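View pics/side0.png

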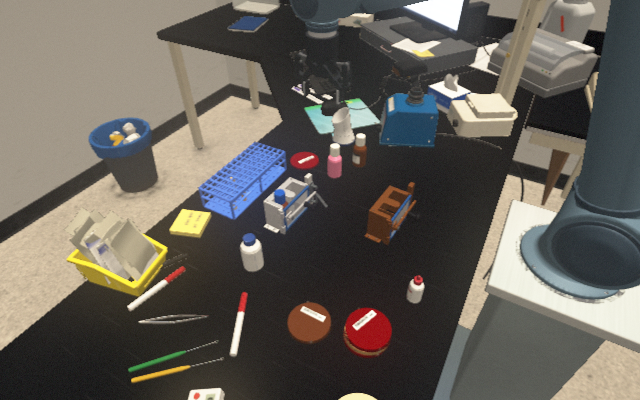

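View pics/wrist0.png

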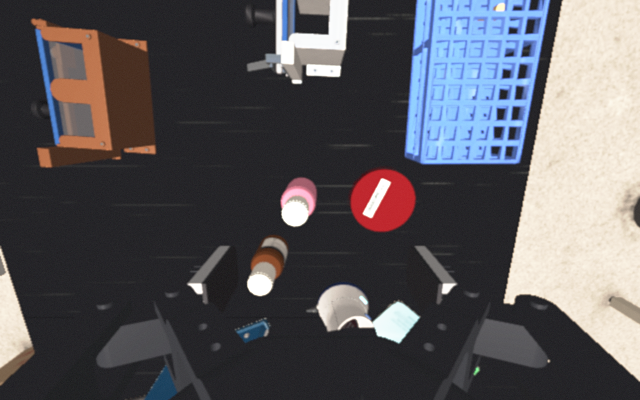

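```bash
cat > h.py <<'E'
import numpy as np, cv2
from cell import robot
def ray(n,u,v,c=None):
    c=c or robot.calibration(n); K=np.array(c["intrinsics"]);T=np.array(c["world_from_camera"])
    d=np.linalg.inv(K)@[u,v,1]; d=T[:3,:3]@[d[0],-d[1],-d[2]]
    return T[:3,3],d/np.linalg.norm(d)
def onz(n,u,v,z,c=None):
    o,d=ray(n,u,v,c); return o+d*(z-o[2])/d[2]
def tri(*rs):
    A=0;b=0
    for o,d in rs:
        P=np.eye(3)-np.outer(d,d); A=A+P; b=b+P@o
    x=np.linalg.solve(A,b); return x,[np.linalg.norm((np.eye(3)-np.outer(d,d))@(x-o)) for o,d in rs]
def crop(im,u0,u1,v0,v1,s,fn): cv2.imwrite(fn,cv2.resize(im[v0:v1,u0:u1],None,fx=s,fy=s,interpolation=cv2.INTER_CUBIC))
def proj(n,p,c=None):
    c=c or robot.calibration(n);K=np.array(c["intrinsics"]);T=np.linalg.inv(np.array(c["world_from_camera"]))
    q=T[:3,:3]@p+T[:3,3]; q=K@[q[0],-q[1],-q[2]]; return q[:2]/q[2]
E
python3 - <<'E'
import cv2
from h import crop
s=cv2.imread("pics/scene0.png");d=cv2.imread("pics/side0.png");w=cv2.imread("pics/wrist0.png")
crop(s,310,450,145,315,4.5/1.3,"pics/c1.png")
crop(d,240,440,125,250,4,"pics/c2.png")
crop(w,230,430,0,300,2,"pics/c3.png")
E
```

```text
(no output)
```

View pics/c1.png

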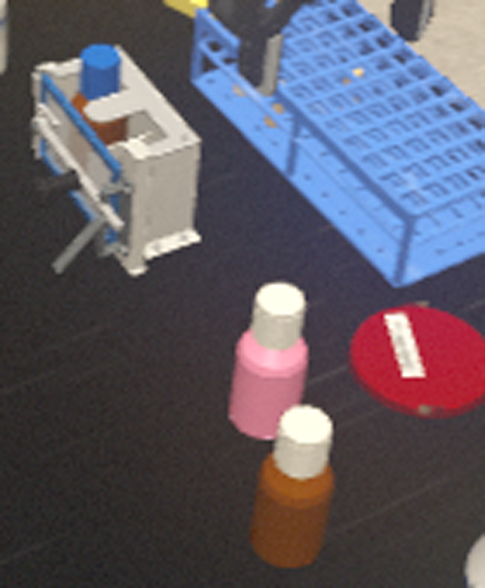

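View pics/c2.png

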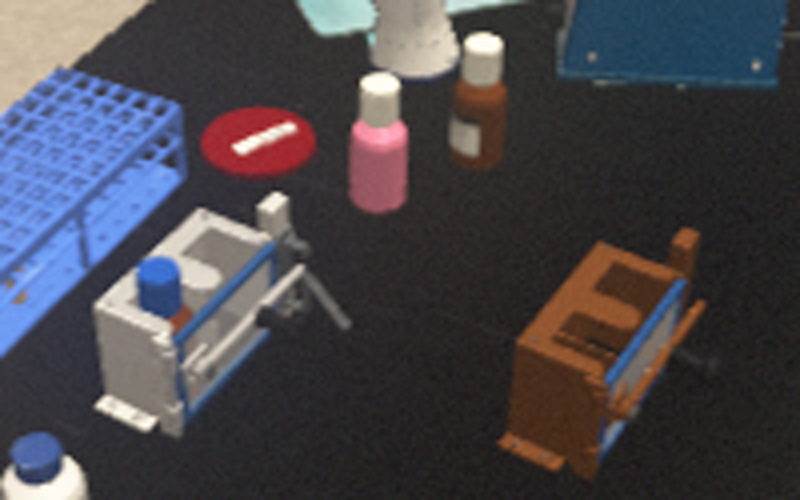

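View pics/c3.png

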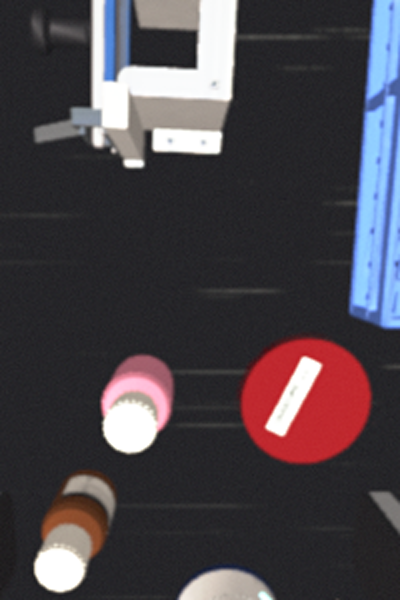

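```bash
python3 - <<'E'
from h import *
np.set_printoptions(precision=4,suppress=True)
w=cv2.imread("pics/wrist0.png")
print("cap top wrist",onz("wrist",230+60/2,568/2,.1))
s=lambda u,v:(310+u/3.4615,145+v/3.4615)
d=lambda u,v:(240+u/4,125+v/4)
W=lambda u,v:(230+u/2,v/2)
print("cap scene",onz("scene",*s(304,424),.1),"side",onz("side",*d(485,44),.1))
print("post top wrist",onz("wrist",*W(116,104),.099),"side",onz("side",*d(273,203),.099))
print("bluecap scene",onz("scene",*s(101,55),.1),"side",onz("side",*d(158,268),.1))
print("roof corner scene BR",onz("scene",*s(198,140),.079),"FR",onz("scene",*s(130,165),.079),"BL",onz("scene",*s(120,48),.079),"FL",onz("scene",*s(36,70),.079))
print("side BR",onz("side",*d(203,210),.079),"BL",onz("side",*d(97,303),.079),"FL",onz("side",*d(168,345),.079))
print("wrist BR",onz("wrist",*W(232,100),.079))
print("dish", onz("wrist",*W(306,400),.016),"pink",onz("wrist",*W(130,425),.1))
print("knob wrist",onz("wrist",*W(42,30),.045))
print("whiteb side",onz("side",*d(38,455),.09),onz("scene",302,135,.09))
E
```

```text
cap top wrist [ 0.5827 -0.0994  0.1   ]
cap scene [ 0.5798 -0.1017  0.1   ] side [ 0.5769 -0.0948  0.1   ]
post top wrist [0.6201 0.1286 0.099 ] side [0.6164 0.1333 0.099 ]
bluecap scene [0.6453 0.2164 0.1   ] side [0.6438 0.2209 0.1   ]
roof corner scene BR [0.6693 0.1346 0.079 ] FR [0.619  0.1345 0.079 ] BL [0.675  0.2402 0.079 ] FL [0.6136 0.2461 0.079 ]
side BR [0.6655 0.1398 0.079 ] BL [0.6729 0.2459 0.079 ] FL [0.6153 0.2557 0.079 ]
wrist BR [0.6723 0.1348 0.079 ]
dish [ 0.7293 -0.0272  0.016 ] pink [ 0.6227 -0.0182  0.1   ]
knob wrist [0.5776 0.1749 0.045 ]
whiteb side [0.6215 0.3694 0.09  ] [0.6247 0.3596 0.09  ]
```

```bash
python3 - <<'E'
from h import *
np.set_printoptions(precision=4,suppress=True)
print(onz("wrist",340,300,.05))
robot.goto([.62,.13,.20],[.70711,.70711,0,0])
c=robot.calibration("wrist"); im=robot.get_image("wrist"); cv2.imwrite("pics/wrist1.png",im)
import json; json.dump({k:np.array(v).tolist() for k,v in c.items()},open("c1.json","w"))
print(robot.read_time_s(),robot.read_tcp_pos(),robot.read_joints(),robot.read_force())
E
```

```text
[ 0.6734 -0.1532  0.05  ]
0.8 [0.6202 0.1297 0.2001] [ 0.0277  0.2251  1.6192 -0.0003  1.297   0.0279] [ 0.696  -0.9691 -0.3377]
```

View pics/wrist1.png

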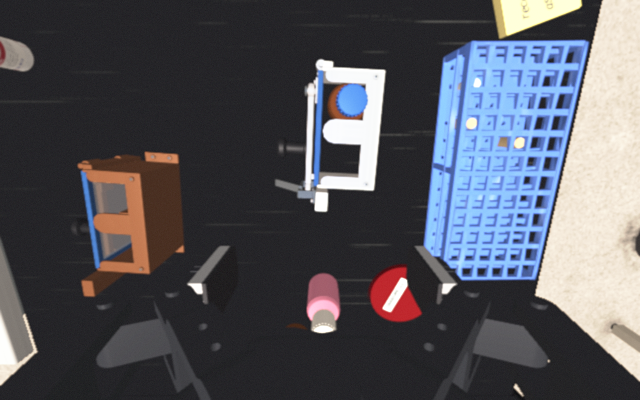

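```bash
python3 - <<'E'
from h import *
crop(cv2.imread("pics/wrist1.png"),265,395,50,220,3.5,"pics/c4.png")
E
```

```text
(no output)
```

View pics/c4.png

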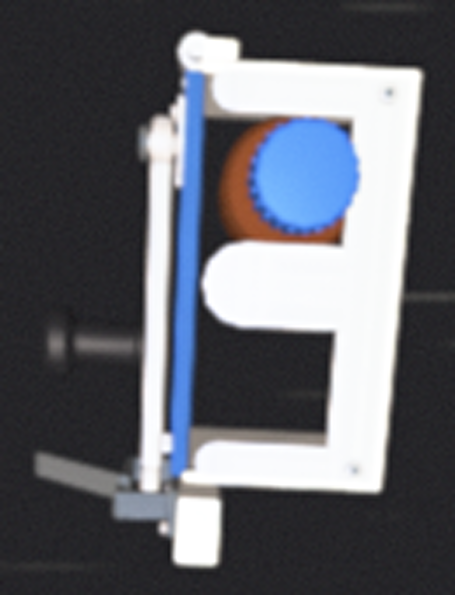

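```bash
python3 - <<'E'
from h import *
import json
np.set_printoptions(precision=4,suppress=True)
c=json.load(open("c1.json"));W=lambda u,v,z:onz("wrist",265+u/3.5,50+v/3.5,z,c)
BL=W(421,70,.079);BR=W(381,491,.079);cap=W(304,176,.1);r0=W(197,72,.076);r1=W(180,472,.076);post=W(198,527,.099);
s0=W(203,285,.079)
kn=W(95,343,.045); kh=W(58,343,.045)
for n in "BL BR cap r0 r1 post s0 kn kh".split(): print(n,eval(n))
print(np.linalg.norm(BL-BR), "yaw", np.arctan2(-(BL-BR)[0],(BL-BR)[1]), np.arctan2(-(r0-r1)[0],(r0-r1)[1]))
# least-squares rigid fit
loc=np.array([[.053,.055],[.053,-.055],[.027,.027],[-.001,-.064]]);P=np.array([BL,BR,cap,post])[:,:2]
lc=loc.mean(0);pc=P.mean(0);H=(loc-lc).T@(P-pc);th=np.arctan2(H[0,1]-H[1,0],H[0,0]+H[1,1])
R=np.array([[np.cos(th),-np.sin(th)],[np.sin(th),np.cos(th)]]);o=pc-R@lc
print("yaw",th,"o",o,"resid mm",((loc@R.T+o)-P)*1e3)
w2k=lambda p:R.T@(p[:2]-o)*1e3
for n in "r0 r1 s0 kn kh".split(): print(n,w2k(eval(n)))
E
```

```text
BL [0.6764 0.2446 0.079 ]
BR [0.6718 0.135  0.079 ]
cap [0.6453 0.2175 0.1   ]
r0 [0.6195 0.2446 0.076 ]
r1 [0.6147 0.1398 0.076 ]
post [0.6199 0.1297 0.099 ]
s0 [0.6211 0.1916 0.079 ]
kn [0.5882 0.1736 0.045 ]
kh [0.5769 0.1735 0.045 ]
0.10976936338459337 yaw -0.04256930568906256 -0.0452626749318612
yaw -0.024517362316281346 o [0.6206 0.1918] resid mm [[-1.4989  0.7926]
 [ 0.4758  0.4955]
 [ 2.9017  0.5739]
 [-1.8786 -1.862 ]]
r0 [-2.4148 52.8239]
r1 [ -4.5924 -52.127 ]
s0 [ 0.5532 -0.1844]
kn [-31.9235 -18.9811]
kh [-43.2575 -19.2754]
```

```bash
cat >> h.py <<'E'
TH=-.043; O=np.array([.6212,.1921])
def k2w(x,y,z):
    c,s=np.cos(TH),np.sin(TH); return np.array([O[0]+c*x-s*y,O[1]+s*x+c*y,z])
def w2k(p):
    c,s=np.cos(TH),np.sin(TH); d=np.array(p[:2])-O; return np.array([c*d[0]+s*d[1],-s*d[0]+c*d[1],*p[2:]])
def Q(psi): return [np.cos(psi/2),np.sin(psi/2),0,0]
def snap(n,fn):
    import json
    c=robot.calibration(n); im=robot.get_image(n); cv2.imwrite(fn,im)
    json.dump({k:np.array(v).tolist() for k,v in c.items()},open(fn[:-4]+".json","w")); return im,c
E
python3 - <<'E'
from h import *
np.set_printoptions(precision=4,suppress=True)
p=k2w(-.028,-.020,.15); print(p)
robot.goto(p,Q(np.pi+TH))
im,c=snap("wrist","pics/wrist2.png")
print(robot.read_time_s(),robot.read_tcp_pos(),robot.read_joints(),robot.read_force())
E
```

```text
[0.5924 0.1733 0.15  ]
2.1583 [0.5928 0.1728 0.1503] [ 0.1003  0.2399  1.6977  0.      1.2035 -1.4261] [1.2113 0.2753 0.1313]
```

View pics/wrist2.png

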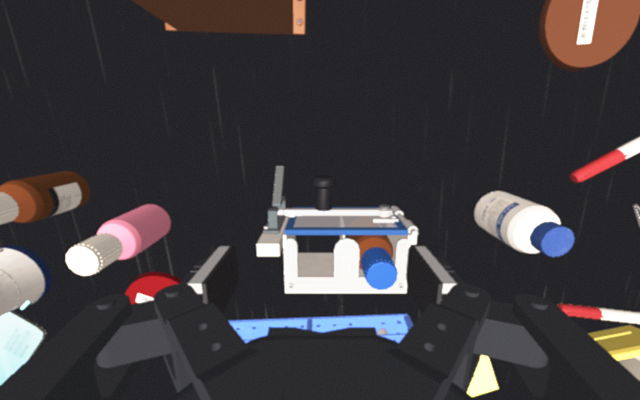

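```bash
python3 - <<'E'
from h import *
crop(cv2.imread("pics/wrist2.png"),245,425,155,300,4.2,"pics/c5.png")
E
```

```text
(no output)
```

View pics/c5.png

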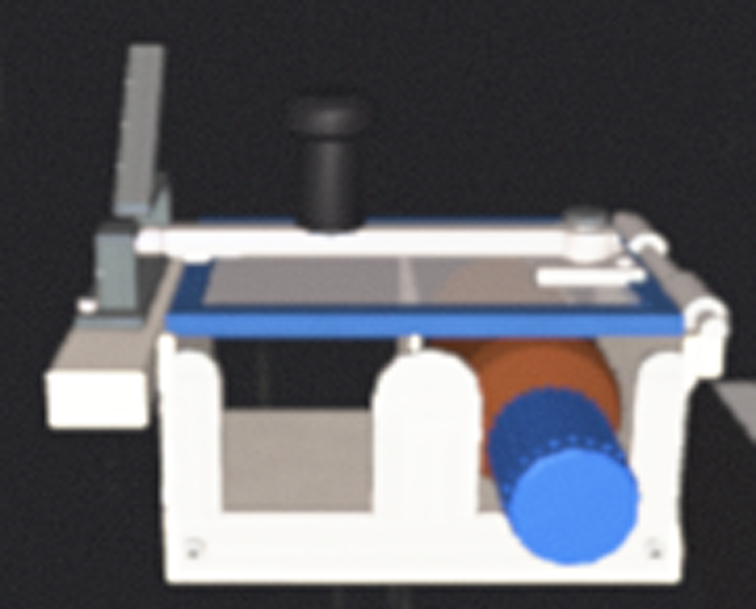

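```bash
python3 - <<'E'
from h import *
import json
np.set_printoptions(precision=4,suppress=True)
c=json.load(open("pics/wrist2.json"));W=lambda u,v,z:onz("wrist",245+u/4.2,155+v/4.2,z,c)
for n,u,v,z in [("BR",165,582,.079),("BL",683,582,.079),("rail fr R",165,325,.076),("rail L",685,325,.076),("neck/head edge top",330,138,.051),("neck/bar",330,226,.051),("bar mid",330,240,.049),("neckmid",330,182,.051),("neck left edge",303,182,.045),("neck right",359,182,.045),("slotmid front",427,352,.079),("post BR",49,428,.099),("post BL",148,428,.099),("post FR top",57,372,.099),("stored cap",570,508,.1),("catch block top",117,222,.08)]:
    p=W(u,v,z); print(n,p,w2k(p)*1e3)
E
```

```text
BR [0.6713 0.1353 0.079 ] [ 52.4849 -54.5565  79.    ]
BL [0.6762 0.2465 0.079 ] [52.6557 56.6814 79.    ]
rail fr R [0.6137 0.1395 0.076 ] [ -5.2597 -52.8327  76.    ]
rail L [0.6184 0.2457 0.076 ] [-5.0984 53.4231 76.    ]
neck/head edge top [0.5816 0.1748 0.051 ] [-38.8053 -18.9675  51.    ]
neck/bar [0.6015 0.174  0.051 ] [-18.8709 -18.9633  51.    ]
bar mid [0.6054 0.1738 0.049 ] [-15.0035 -18.95    49.    ]
neckmid [0.5915 0.1744 0.051 ] [-28.9388 -18.9654  51.    ]
neck left edge [0.5927 0.1683 0.045 ] [-27.4023 -24.9912  45.    ]
neck right [0.5933 0.1809 0.045 ] [-27.3834 -12.4144  45.    ]
slotmid front [0.6207 0.1927 0.079 ] [-0.5001  0.5497 79.    ]
post BR [0.6245 0.1197 0.099 ] [  6.4331 -72.1593  99.    ]
post BL [0.6254 0.1383 0.099 ] [  6.4616 -53.5223  99.    ]
post FR top [0.6133 0.1224 0.099 ] [ -4.9454 -69.9646  99.    ]
stored cap [0.6451 0.2177 0.1   ] [ 22.8189  26.5916 100.    ]
catch block top [0.5902 0.1325 0.08  ] [-28.3798 -60.8837  80.    ]
```

```bash
python3 - <<'E'
from h import *
np.set_printoptions(precision=4,suppress=True)
robot.move_gripper(.036,20)
q=Q(np.pi+TH); f0=np.array(robot.read_force())
robot.move_straight(k2w(-.0295,-.019,.066),q,feed=.12)
f0=np.array(robot.read_force()); print(f0)
for z in (.060,.055,.051,.048,.046):
    robot.move_straight(k2w(-.0295,-.019,z),q,feed=.06)
    f=np.array(robot.read_force())-f0; print(z,f,robot.read_tcp_pos())
    if np.abs(f).max()>5: print("stop");break
im,c=snap("wrist","pics/wrist3.png")
print(robot.read_time_s(),robot.read_gripper_width())
crop(im,200,440,140,300,3.3,"pics/c6.png")
E
```

```text
[-0.7139  0.9961  0.2495]
0.06 [ 1.4085 -1.6265  0.1586] [0.5909 0.1744 0.0601]
0.055 [ 1.0628 -0.9222 -0.3315] [0.5906 0.1744 0.0546]
0.051 [ 0.9267 -0.8786 -0.1621] [0.5906 0.1743 0.0506]
0.048 [ 0.6951 -1.2068  0.1721] [0.5907 0.1744 0.0477]
0.046 [ 0.5252 -0.7807 -0.8373] [0.5908 0.1744 0.0458]
4.8417 0.035871564456541605
```

View pics/c6.png

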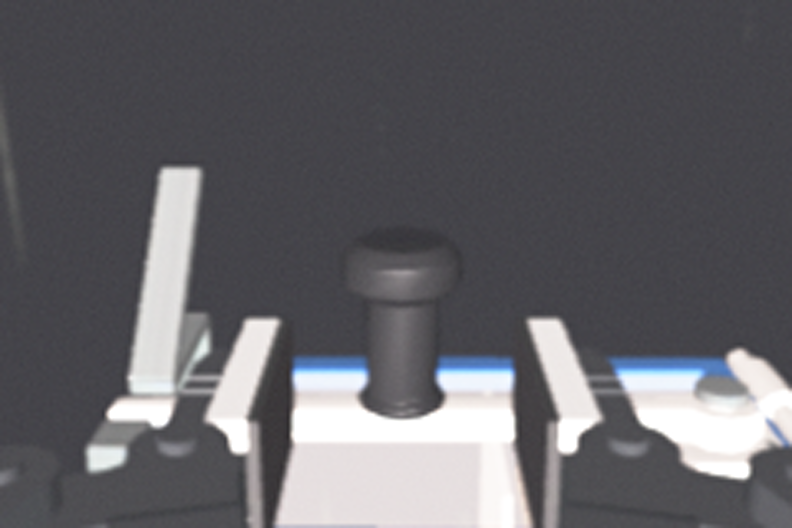

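```bash
python3 - <<'E'
from h import *
import json
np.set_printoptions(precision=1,suppress=True)
c=json.load(open("pics/wrist3.json"));W=lambda u,v,z:w2k(onz("wrist",200+u/3.3,140+v/3.3,z,c))*1e3
for n,u,v,z in [("padL front",265,320,.037),("padL rear",232,425,.037),("padL front",265,320,.047),("padL rear",232,425,.047),("padR front",545,320,.037),("padR rear",585,425,.037),("neck/head",404,302,.0515),("neck/bar",404,408,.0515),("bar top front edge",480,398,.049),("bar rear",480,440,.049),("rail",480,362,.0)]:
    print(n,W(u,v,z))
print(robot.read_force())
E
```

```text
padL front [-29.9 -44.5  37. ]
padL rear [ -8.2 -51.7  37. ]
padL front [-34. -43.  47.]
padL rear [-13.7 -49.7  47. ]
padR front [-29.9   7.5  37. ]
padR rear [-8.3 16.1 37. ]
neck/head [-39.  -18.7  51.5]
neck/bar [-19.4 -18.7  51.5]
bar top front edge [-20.   -5.3  49. ]
bar rear [-11.8  -5.1  49. ]
rail [-4.4 -1.   0. ]
[-0.7  0.1  0.2]
```

```bash
python3 - <<'E'
from h import *
np.set_printoptions(precision=4,suppress=True)
robot.move_gripper(.026)
im,c=snap("wrist","pics/wrist4.png")
side=robot.get_image("side")
print(robot.read_time_s(),robot.read_gripper_width(),robot.read_force())
crop(im,200,440,140,300,3.3,"pics/c7.png"); crop(side,240,360,130,260,4.5,"pics/c8.png")
E
```

```text
5.2 0.02604147358115378 [-0.0548  0.0597 -0.2555]
```

View pics/c7.png

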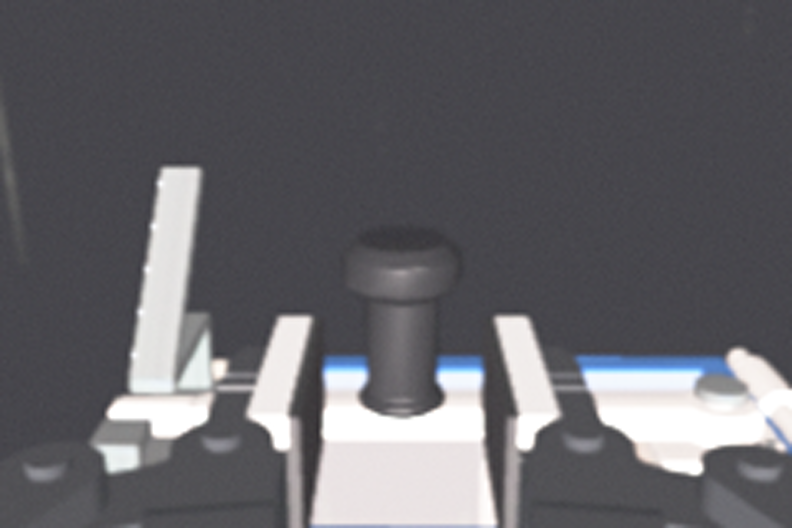

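View pics/c8.png

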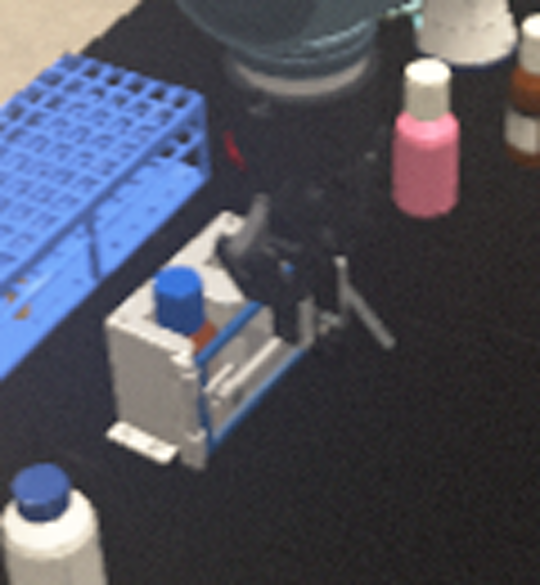

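```bash
python3 - <<'E'
from h import *
cv2.imwrite("pics/s4.png",robot.get_image("side"))
im=cv2.imread("pics/s4.png"); crop(im,280,340,170,215,12,"pics/c9.png")
for y in (-.004,-.019,):
  for z in (.035,.045,.055,.065,.08):
    print(y,z,proj("side",k2w(-.0295,y,z)),proj("side",k2w(-.0405,y,z)))
E
```

```text
-0.004 0.035 [306.00107913 211.18428819] [309.70325162 212.7821034 ]
-0.004 0.045 [305.87588017 208.25063794] [309.60270803 209.84588287]
-0.004 0.055 [305.74897097 205.27691365] [309.50078465 206.86936791]
-0.004 0.065 [305.62031625 202.26228855] [309.39745289 203.85172334]
-0.004 0.08 [305.42398173 197.66179675] [309.23975001 199.2462541 ]
-0.019 0.035 [309.29210893 207.67691082] [312.97310781 209.24335148]
-0.019 0.045 [309.19023864 204.74830824] [312.89561446 206.31201501]
-0.019 0.055 [309.08699045 201.78009334] [312.81706814 203.3408479 ]
-0.019 0.065 [308.98233622 198.77145694] [312.73744724 200.32903276]
-0.019 0.08 [308.82265505 194.18088721] [312.61595232 195.7332514 ]
```

View pics/c9.png

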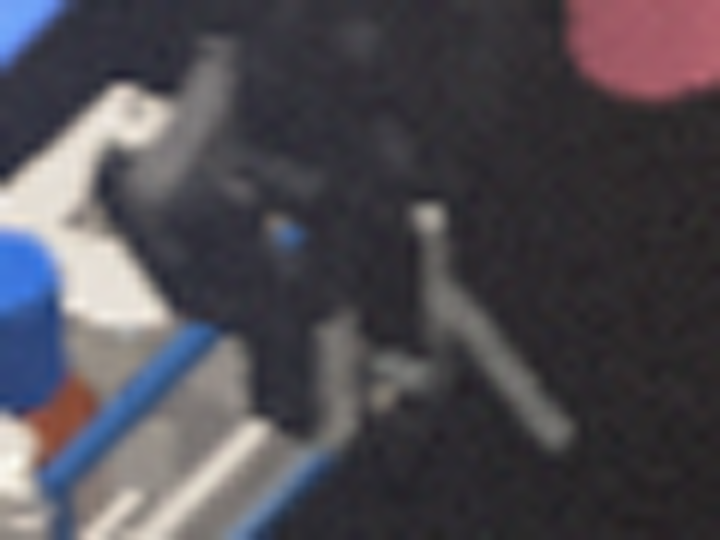

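```bash
python3 - <<'E'
from h import *
np.set_printoptions(precision=4,suppress=True)
robot.move_gripper(.032)
q=Q(np.pi+TH); f0=np.array(robot.read_force())
for z in (.041,.036,.032,.029,.026):
    robot.move_straight(k2w(-.0295,-.019,z),q,feed=.06)
    f=np.array(robot.read_force())-f0; print(z,f,robot.read_tcp_pos()[2])
    if np.abs(f).max()>4: print("stop");break
im,c=snap("wrist","pics/wrist5.png")
cv2.imwrite("pics/s5.png",robot.get_image("side"))
d=cv2.imread("pics/s5.png")[170:220,270:345]
w=im[130:300,200:440]
print(robot.read_time_s(),robot.read_gripper_width())
cv2.imwrite("pics/c10.png",np.vstack([cv2.resize(w,(480,340)),cv2.resize(d,(480,250*480//480),interpolation=cv2.INTER_CUBIC)]))
E
```

```text
0.041 [ 1.5013 -0.6631  0.3076] 0.0403303345910424
0.036 [-0.3725 -0.8871  0.3926] 0.03541230081446015
0.032 [0.7884 0.2137 1.4806] 0.03161855901707554
0.029 [ 0.4408 -0.1493  0.6   ] 0.028741383881073092
0.026 [ 0.0644 -1.4821 -0.1817] 0.025723294599741306
6.8333 0.03231907847669763
```

View pics/c10.png

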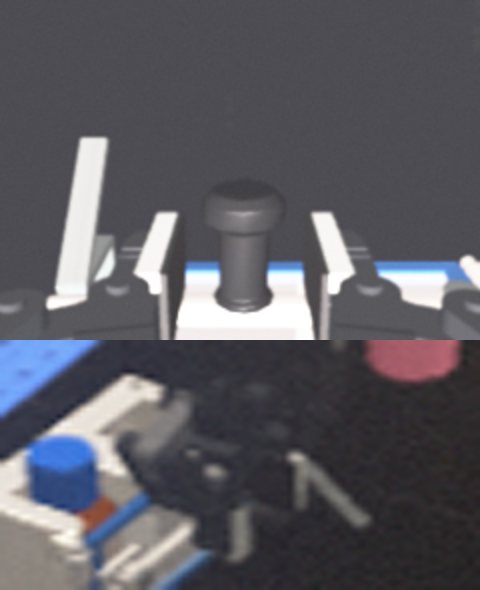

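```bash
python3 - <<'E'
from h import *
np.set_printoptions(precision=4,suppress=True)
q=Q(np.pi+TH); f0=np.array(robot.read_force())
for z in (.022,.019):
    robot.move_straight(k2w(-.0295,-.019,z),q,feed=.06)
    f=np.array(robot.read_force())-f0; print(z,f,robot.read_tcp_pos())
robot.move_gripper(.0,20)
print(robot.read_gripper_width(),robot.read_force())
im,c=snap("wrist","pics/wrist6.png")
cv2.imwrite("pics/s6.png",robot.get_image("side"))
d=cv2.imread("pics/s6.png")[170:220,270:345]
w=im[130:300,200:440]
print(robot.read_time_s(),robot.read_gripper_width())
cv2.imwrite("pics/c11.png",np.vstack([cv2.resize(w,(480,340)),cv2.resize(d,(480,250*480//480),interpolation=cv2.INTER_CUBIC)]))
E
```

```text
0.022 [-0.9308  1.2746  0.5541] [0.5906 0.1744 0.0216]
0.019 [0.3927 0.0359 0.755 ] [0.5907 0.1743 0.0187]
0.01395136881364807 [ 2.1969 -0.4355 -0.6474]
7.725 0.01425147307747363
```

View pics/c11.png

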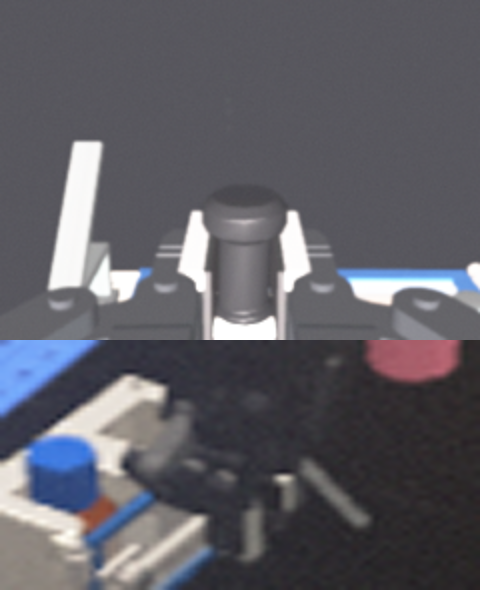

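```bash
cat >> h.py <<'E'
def favg(n=4,dt=.01):
    r=[]
    for _ in range(n): r.append(robot.read_force()); robot.wait(dt)
    return np.mean(r,0)
def fk(f): # world force -> keep axes
    c,s=np.cos(TH),np.sin(TH); return np.array([c*f[0]+s*f[1],-s*f[0]+c*f[1],f[2]])
def P(dz,d,g=0.):
    a=np.arcsin(dz/.058); return k2w(-.0295-d,-.019+.058*(1-np.cos(a)),.019+dz)
E
python3 - <<'E'
from h import *
np.set_printoptions(precision=2,suppress=True)
q=Q(np.pi+TH); f0=fk(favg(6)); print(f0,robot.read_time_s())
d=0;dz=0;log=[]
for d in (.001,.002,.003,.004):
    robot.move_straight(P(0,d),q,feed=.03); f=fk(favg())-f0; print(d,f)
    if f[0]>3: break
print(robot.read_time_s())
E
```

```text
[ 1.14 -0.08 -0.8 ] 7.775
0.001 [ 2.2   1.17 -0.05]
0.002 [ 3.8   1.75 -0.69]
8.3417
```

```bash
python3 - <<'E'
from h import *
np.set_printoptions(precision=2,suppress=True)
q=Q(np.pi+TH); f0=np.array([1.1,-.1,-.8])
d=.002;dz=0
free=0
while dz<.020:
    dz+=.0008
    robot.move_straight(P(dz,d),q,feed=.02); f=fk(favg(3))-f0
    k=0
    while f[0]<2.2 and d<.007:
        d+=.0006; robot.move_straight(P(dz,d),q,feed=.03); f=fk(favg(3))-f0
    print(f"{dz*1e3:.1f} {d*1e3:.1f}",f,robot.read_tcp_pos()[2]*1e3)
    if f[0]>8 or abs(f[2])>7: print("high");break
    if d>=.0065: print("free?");break
print(robot.read_time_s(),robot.read_gripper_width())
E
```

```text
0.8 2.0 [ 3.77  2.43 -1.3 ] 20.25086544131732
1.6 2.0 [ 3.6   2.5  -1.34] 20.95754290339724
2.4 2.0 [ 4.26  2.55 -2.37] 21.660537778299176
3.2 2.0 [ 4.67  1.94 -2.55] 22.339796675210557
4.0 2.0 [ 4.35  2.88 -2.88] 23.063906098438963
4.8 2.0 [ 3.96  2.34 -3.09] 23.81015458826145
5.6 2.0 [ 4.64  2.56 -3.17] 24.60897657070602
6.4 2.0 [ 4.65  2.26 -3.58] 25.310465773426333
7.2 2.0 [ 4.27  2.62 -4.09] 26.06197909746533
8.0 2.0 [ 4.94  2.39 -4.03] 26.799999582584228
8.8 2.0 [ 4.49  2.35 -4.4 ] 27.581678463284494
9.6 2.0 [ 4.53  1.74 -4.06] 28.369846785546414
10.4 2.0 [ 4.69  2.28 -4.63] 29.14946174454835
11.2 2.0 [ 4.94  2.33 -4.62] 29.93313079658054
12.0 2.0 [ 4.9   1.98 -4.8 ] 30.674571405945446
12.8 2.0 [ 5.36  2.36 -5.57] 31.373518612061112
13.6 2.0 [ 7.32  1.99 -9.31] 31.590102451332868
high
13.0167 0.013417520631638839
```

```bash
python3 - <<'E'
from h import *
im,c=snap("wrist","pics/wrist7.png"); im2,c=snap("side","pics/s7.png")
crop(im,190,440,130,300,3.2,"pics/c12.png"); crop(im2,270,345,165,225,10,"pics/c13.png")
im3,_=snap("scene","pics/sc7.png")
crop(im3,300,400,150,240,8,"pics/c14.png")
print(fk(favg())-np.array([1.1,-.1,-.8]))
E
```

```text
[ 7.57053659  2.04059769 -9.37289068]
```

View pics/c12.png

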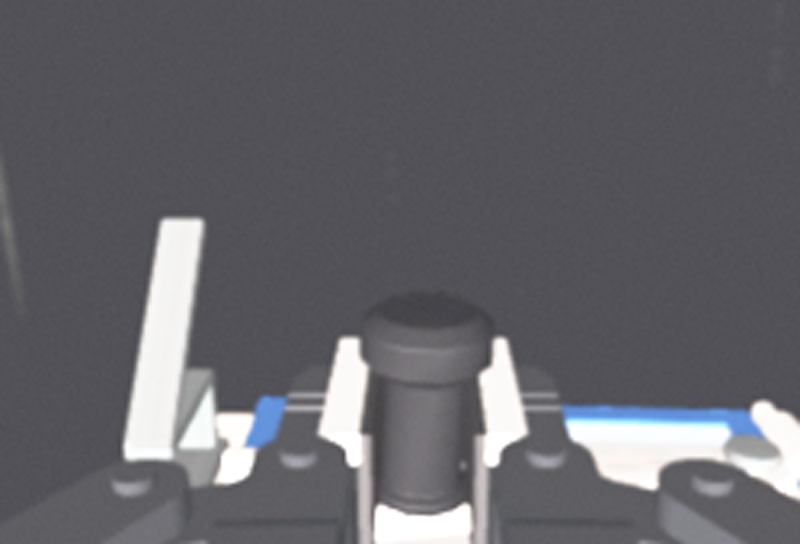

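View pics/c13.png

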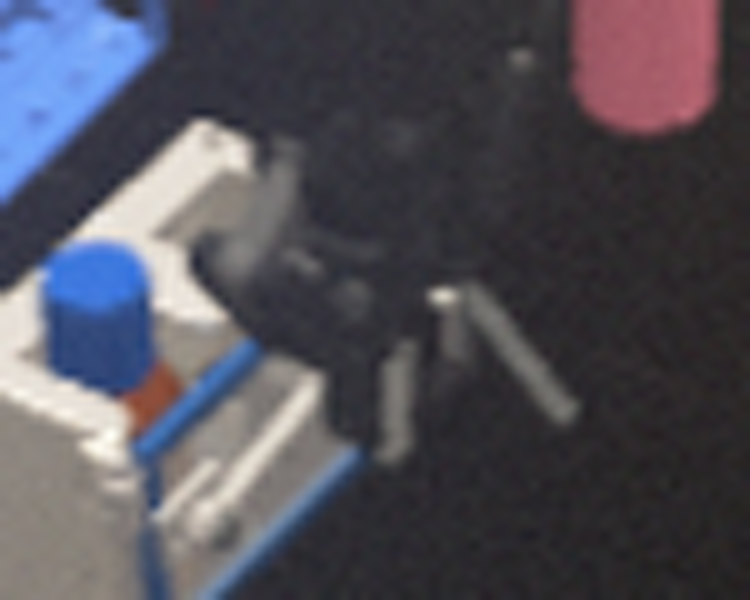

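View pics/c14.png

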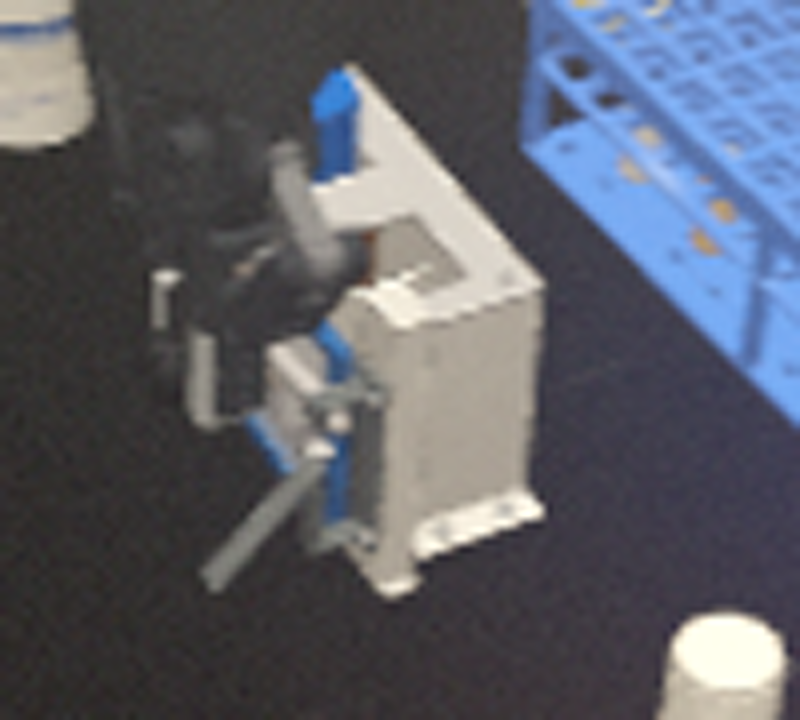

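```bash
python3 - <<'E'
from h import *
im=cv2.imread("pics/sc7.png"); crop(im,320,356,188,226,16,"pics/c15.png")
im=cv2.imread("pics/scene0.png"); crop(im,320,356,188,226,16,"pics/c16.png")
for x in (-.050,-.019,-.016,-.001):
  for y in (-.060,-.068):
    print(x,y,[(z,((proj("scene",k2w(x,y,z))-[320,188])*16).round()) for z in (.02,.04,.05,.06,.07,.08,.09)])
a=cv2.imread("pics/c15.png");b=cv2.imread("pics/c16.png");cv2.imwrite("pics/c17.png",cv2.resize(np.hstack([b,a]),None,fx=.69,fy=.69))
E
```

```text
-0.05 -0.06 [(0.02, array([109., 513.])), (0.04, array([112., 408.])), (0.05, array([113., 354.])), (0.06, array([114., 300.])), (0.07, array([115., 245.])), (0.08, array([116., 189.])), (0.09, array([118., 133.]))]
-0.05 -0.068 [(0.02, array([136., 550.])), (0.04, array([138., 445.])), (0.05, array([140., 391.])), (0.06, array([141., 337.])), (0.07, array([143., 282.])), (0.08, array([144., 226.])), (0.09, array([145., 169.]))]
-0.019 -0.06 [(0.02, array([308., 445.])), (0.04, array([313., 340.])), (0.05, array([316., 286.])), (0.06, array([318., 232.])), (0.07, array([321., 177.])), (0.08, array([323., 121.])), (0.09, array([326.,  65.]))]
-0.019 -0.068 [(0.02, array([336., 481.])), (0.04, array([341., 376.])), (0.05, array([344., 322.])), (0.06, array([346., 268.])), (0.07, array([349., 213.])), (0.08, array([352., 157.])), (0.09, array([355., 101.]))]
-0.016 -0.06 [(0.02, array([327., 438.])), (0.04, array([333., 333.])), (0.05, array([335., 280.])), (0.06, array([338., 225.])), (0.07, array([340., 170.])), (0.08, array([343., 115.])), (0.09, array([346.,  58.]))]
-0.016 -0.068 [(0.02, array([355., 474.])), (0.04, array([360., 369.])), (0.05, array([363., 316.])), (0.06, array([366., 261.])), (0.07, array([369., 206.])), (0.08, array([372., 151.])), (0.09, array([375.,  94.]))]
-0.001 -0.06 [(0.02, array([422., 406.])), (0.04, array([429., 301.])), (0.05, array([432., 247.])), (0.06, array([435., 193.])), (0.07, array([438., 138.])), (0.08, array([442.,  82.])), (0.09, array([445.,  26.]))]
-0.001 -0.068 [(0.02, array([450., 441.])), (0.04, array([457., 336.])), (0.05, array([460., 283.])), (0.06, array([463., 229.])), (0.07, array([467., 174.])), (0.08, array([470., 118.])), (0.09, array([474.,  62.]))]
```

View pics/c15.png

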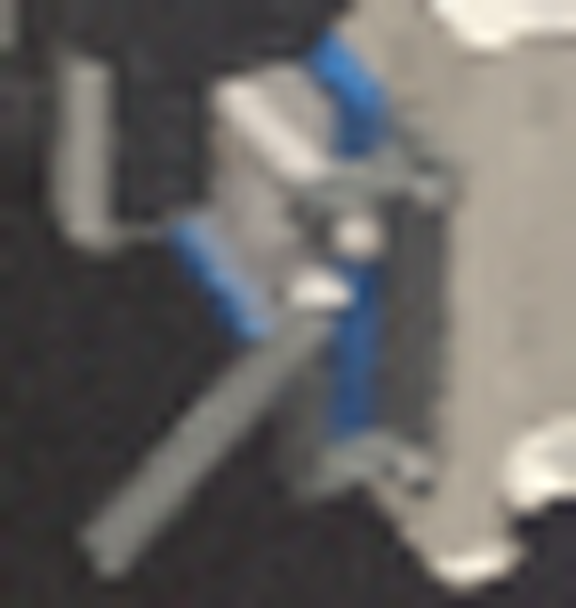

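View pics/c16.png

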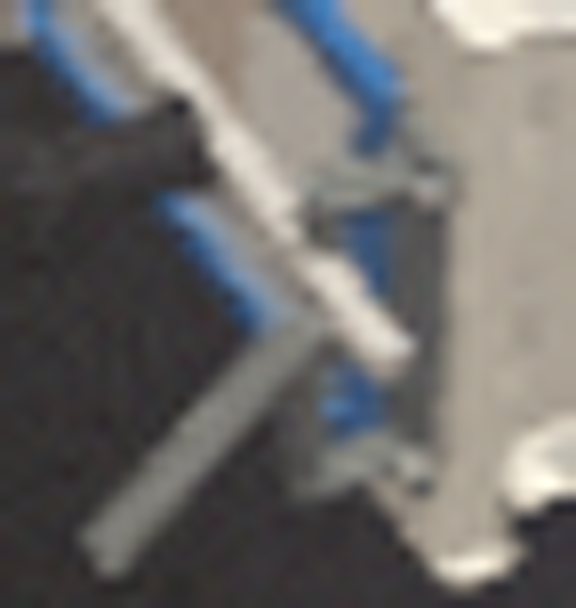

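```bash
python3 - <<'E'
from h import *
np.set_printoptions(precision=2,suppress=True)
q=Q(np.pi+TH); f0=np.array([1.1,-.1,-.8])
def st(dz,d):
    robot.move_straight(P(dz,d),q,feed=.04); f=fk(favg(4))-f0; print(f"{dz*1e3:.1f} {d*1e3:.1f}",f,w2k(robot.read_tcp_pos())*1e3); return f
st(.0125,.002); st(.0125,0.0); st(.0078,0.0)
for d in (.0015,.003,.0045,.006):
    f=st(.0078,d)
    if f[0]>9: break
print(robot.read_time_s())
E
```

```text
12.5 2.0 [ 4.84  1.6  -3.83] [-30.8  -17.52  31.28]
12.5 0.0 [ 1.44  0.21 -2.58] [-29.85 -17.84  31.06]
7.8 0.0 [ 0.75 -0.39  0.81] [-29.43 -18.52  27.04]
7.8 1.5 [3.03 0.88 0.48] [-30.28 -18.27  27.35]
7.8 3.0 [ 5.47  1.65 -0.31] [-31.04 -18.02  27.61]
7.8 4.5 [ 8.23  2.45 -1.47] [-31.79 -17.78  27.85]
7.8 6.0 [10.76  3.52 -3.95] [-32.45 -17.58  27.92]
15.2
```

```bash
python3 - <<'E'
from h import *
np.set_printoptions(precision=2,suppress=True)
q=Q(np.pi+TH)
robot.move_straight(P(.0078,.001),q,feed=.05)
im,_=snap("scene","pics/sc8.png"); crop(im,320,356,188,226,16,"pics/c18.png")
robot.move_straight(P(.0045,.0),q,feed=.05); print(fk(favg())-np.array([1.1,-.1,-.8]),w2k(robot.read_tcp_pos())*1e3)
im,_=snap("scene","pics/sc9.png"); crop(im,320,356,188,226,16,"pics/c19.png")
a=cv2.imread("pics/c18.png");b=cv2.imread("pics/c19.png");cv2.imwrite("pics/c20.png",cv2.resize(np.hstack([a,b]),None,fx=.69,fy=.69))
for p in [(-.0105,-.045,.04),(-.0105,-.05,.04),(-.0105,-.064,.045),(-.0105,-.064,.068)]: print(p,(proj("scene",k2w(*p))-[320,188])*16)
print(robot.read_time_s())
E
```

```text
[1.65 0.76 3.08] [-29.7  -18.76  23.51]
(-0.0105, -0.045, 0.04) [316.56 254.71]
(-0.0105, -0.05, 0.04) [333.57 276.72]
(-0.0105, -0.064, 0.045) [383.22 312.38]
(-0.0105, -0.064, 0.068) [390.02 187.38]
15.8333
```

View pics/c20.png

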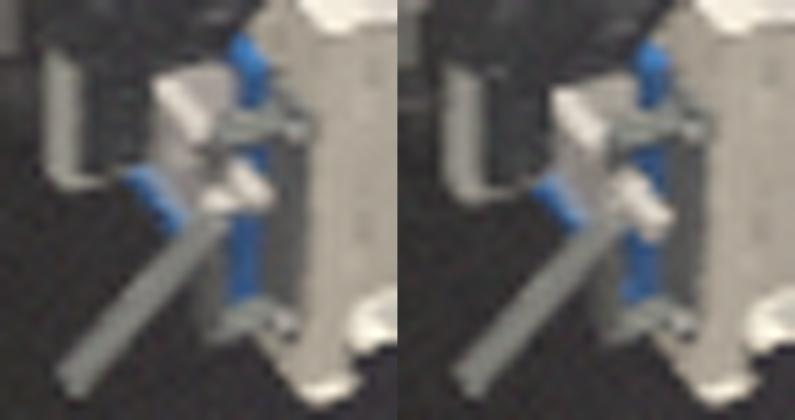

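```bash
python3 - <<'E'
from h import *
np.set_printoptions(precision=2,suppress=True)
q=Q(np.pi+TH); f0=np.array([1.1,-.1,-.8])
dz=.0070
def st(dz,d):
    robot.move_straight(P(dz,d),q,feed=.05); f=fk(favg(3))-f0; p=w2k(robot.read_tcp_pos())*1e3; print(f"{dz*1e3:.1f} {d*1e3:.1f}",f,p); return f,p
st(dz,0)
f,p=st(dz,.003)
im,_=snap("scene","pics/sc10.png"); crop(im,320,356,188,226,16,"pics/c21.png")
dz-=(p[2]-25.7)*1e-3
f,p=st(dz,.0045)
if p[2]>25.7: dz-=(p[2]-25.7)*1e-3
f,p=st(dz,.006)
im,_=snap("scene","pics/sc11.png"); crop(im,320,356,188,226,16,"pics/c22.png")
a=cv2.imread("pics/c21.png");b=cv2.imread("pics/c22.png");cv2.imwrite("pics/c20.png",cv2.resize(np.hstack([a,b]),None,fx=.69,fy=.69))
print(robot.read_time_s())
E
```

```text
7.0 0.0 [1.96 0.58 0.55] [-29.72 -18.59  25.83]
7.0 3.0 [ 6.1   1.91 -0.44] [-31.12 -18.16  26.56]
6.1 4.5 [7.92 2.55 0.33] [-31.61 -18.01  26.28]
5.6 6.0 [9.94 3.69 0.13] [-32.15 -17.84  26.25]
17.0333
```

View pics/c20.png

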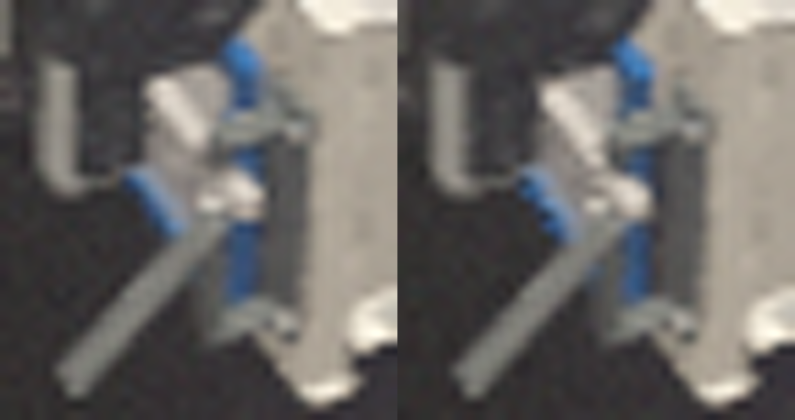

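```bash
cat >> h.py <<'E'
def G(dz,g,r0=(-.0295,-.019),z0=.019):
    a=np.arcsin(dz/.058); v=np.array([r0[0]+.0015,r0[1]-.058+.058*(1-np.cos(a))])
    c,s=np.cos(-g),np.sin(-g); x=c*v[0]-s*v[1]-.0015; y=s*v[0]+c*v[1]+.058
    return k2w(x,y,z0+dz),Q(np.pi+TH-g)
E
python3 - <<'E'
from h import *
np.set_printoptions(precision=2,suppress=True)
f0=np.array([1.1,-.1,-.8]); dz=.0070
for g in (.02,.035,.05,.065,.08,.10,.13):
    p,q=G(dz,g); robot.move_straight(p,q,feed=.06); f=fk(favg(3))-f0
    t=w2k(robot.read_tcp_pos())*1e3; print(g,f,t,w2k(p)*1e3)
    if np.linalg.norm(f)>10: print("stop");break
im,_=snap("scene","pics/sc12.png"); crop(im,320,356,188,226,16,"pics/c23.png")
print(robot.read_time_s())
E
```

```text
0.02 [ 1.94 -0.68  1.02] [-31.34 -18.08  25.69] [-31.03 -18.    26.  ]
0.035 [ 1.59 -0.93  0.48] [-32.52 -17.65  25.84] [-32.16 -17.55  26.  ]
0.05 [ 0.82 -1.45  1.  ] [-33.59 -17.24  25.85] [-33.29 -17.08  26.  ]
0.065 [ 0.5  -2.8   1.36] [-34.67 -16.8   25.86] [-34.41 -16.6   26.  ]
0.08 [-0.18 -4.49  1.29] [-35.77 -16.32  25.88] [-35.53 -16.09  26.  ]
0.1 [-0.4  -5.12  2.05] [-37.25 -15.68  25.87] [-37.  -15.4  26. ]
0.13 [-0.16 -5.68  1.41] [-39.54 -14.68  25.81] [-39.19 -14.3   26.  ]
19.0083
```

View pics/c23.png

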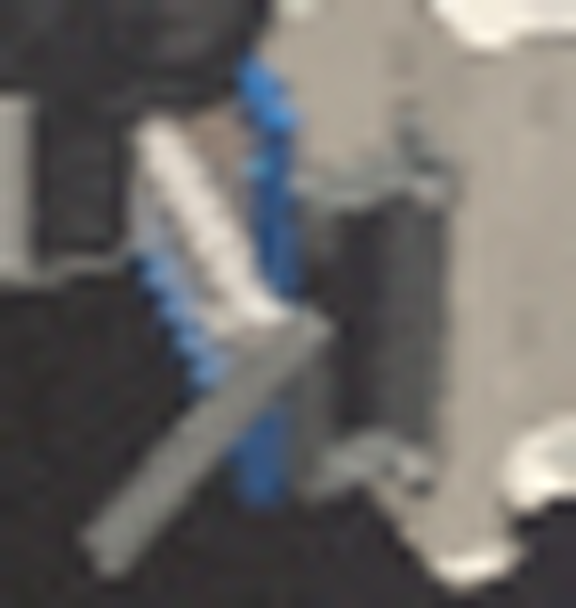

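```bash
python3 - <<'E'
from h import *
np.set_printoptions(precision=2,suppress=True)
f0=np.array([1.1,-.1,-.8]); dz=.0070
r=[-.0295,-.019]
for g in np.arange(.27,1.46,.147):
    p,q=G(dz,g,r); robot.move_straight(p,q,feed=.12); f=fk(favg(2))-f0
    c,s=np.cos(g),np.sin(g); fl=np.array([c*f[0]-s*f[1],s*f[0]+c*f[1]]) # gate-local
    print(round(g,2),fl,f[2],w2k(robot.read_tcp_pos())*1e3)
    if np.linalg.norm(f)>14: print("stop");break
    if abs(fl[1])>5: r[1]+=np.sign(fl[1])*.0008
im,_=snap("wrist","pics/wrist8.png")
im,_=snap("side","pics/s8.png")
print(robot.read_time_s(),robot.read_gripper_width(),r)
E
```

```text
0.27 [ 0.68 -7.21] 2.019817319290853 [-49.68  -9.    25.7 ]
0.42 [ 1.14 -6.54] 1.5258109361501067 [-59.    -1.92  25.74]
0.56 [ 0.81 -5.67] 1.4110232206168964 [-67.21   6.48  25.84]
0.71 [ 1.64 -4.19] 0.5620137114592654 [-74.14  16.07  25.96]
0.86 [ 2.37 -5.32] 1.7354017347195052 [-79.83  26.88  25.72]
1.01 [ 3.5  -4.37] 0.159906434717483 [-83.69  38.19  25.91]
1.15 [ 3.83 -5.15] 1.701791966394716 [-85.92  50.2   25.72]
1.3 [ 5.6  -2.85] 0.8107559533505334 [-86.34  62.26  25.85]
1.45 [ 6.58 -1.82] 1.3523064394519357 [-84.95  74.44  25.68]
21.95 0.013517279302847546 [-0.0295, np.float64(-0.022999999999999993)]
```

View pics/s8.png

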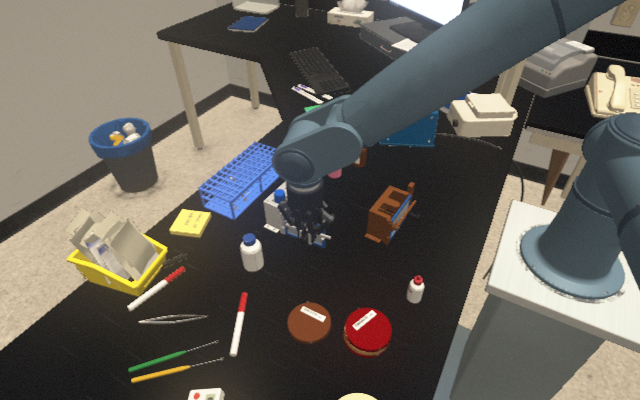

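View pics/wrist8.png

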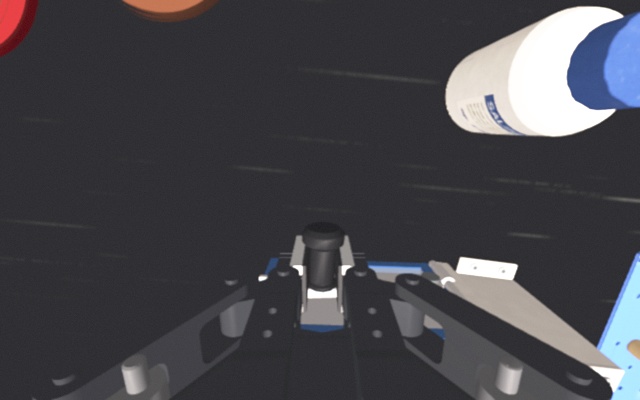

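```bash
python3 - <<'E'
from h import *
np.set_printoptions(precision=3,suppress=True)
r=[-.0295,-.0215]
p,q=G(0.0,1.45,r); robot.move_straight(p,q,feed=.08)
robot.move_gripper(.036)
p[2]=.10; robot.move_straight(p,q,feed=.25)
p[2]=.17; robot.move_straight(p,q,feed=.3)
robot.move_gripper(.050)
robot.goto([.581,-.100,.17],Q(np.pi/2+TH))
im,_=snap("wrist","pics/wrist9.png"); snap("scene","pics/sc13.png")
print(robot.read_time_s(),robot.read_tcp_pos(),robot.read_joints(),robot.read_gripper_width())
E
```

```text
25.1917 [ 0.581 -0.099  0.17 ] [-0.361  0.155  1.757  0.     1.229 -0.319] 0.05010838302157803
```

View pics/wrist9.png

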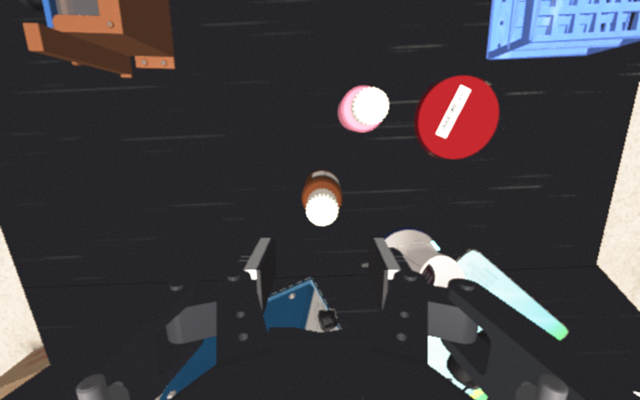

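View pics/sc13.png

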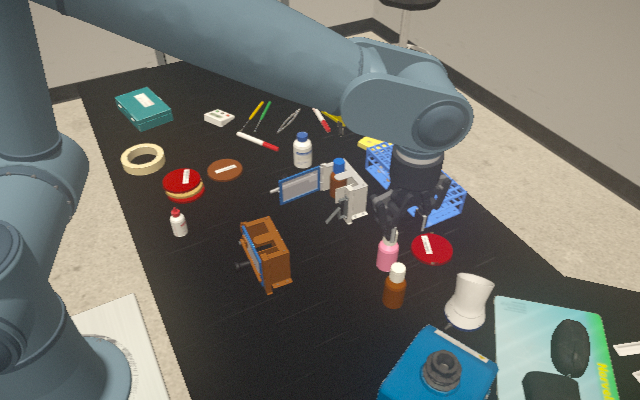

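```bash
python3 - <<'E'
from h import *
import json
np.set_printoptions(precision=4,suppress=True)
c=json.load(open("pics/wrist9.json")); im=cv2.imread("pics/wrist9.png")
roi=im[185:235,295:350]; m=(roi.min(2)>150).astype(np.uint8); n,l,s,ce=cv2.connectedComponentsWithStats(m); i=1+np.argmax(s[1:,4]); u,v=ce[i]+[295,185]; print(u,v,s[i])
P0=onz("wrist",u,v,.099,c); print(P0)
# tips vs opening .05: inner gap
robot.move_straight([P0[0],P0[1],.085],Q(np.pi/2+TH),feed=.2)
im,_=snap("side","pics/s9.png"); crop(im,310,400,110,180,8,"pics/c24.png")
im,_=snap("wrist","pics/wrist10.png"); crop(im,220,420,150,300,4,"pics/c25.png")
tp=robot.read_tcp_pos();print(robot.read_time_s(),tp)
for z in (.07,.08,.09,.1,.11): print(z,(proj("side",np.array([P0[0]-.025,P0[1],z]))-[310,110])*8)
E
```

```text
321.6494623655914 208.047311827957 [ 10   5  34  36 930]
[ 0.5814 -0.0983  0.099 ]
25.8667 [ 0.5829 -0.0987  0.0871]
0.07 [461.035  289.3937]
0.08 [463.0609 266.0489]
0.09 [465.1108 242.4286]
0.1 [467.1851 218.5279]
0.11 [469.2841 194.3417]
```

View pics/c24.png

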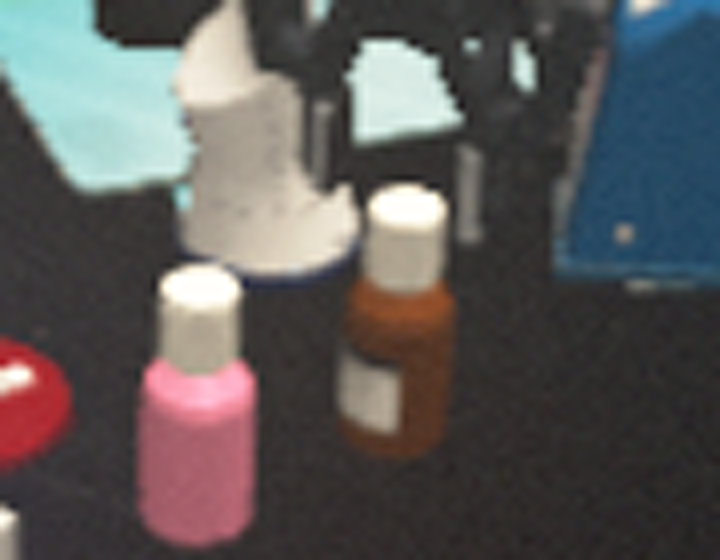

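View pics/c25.png

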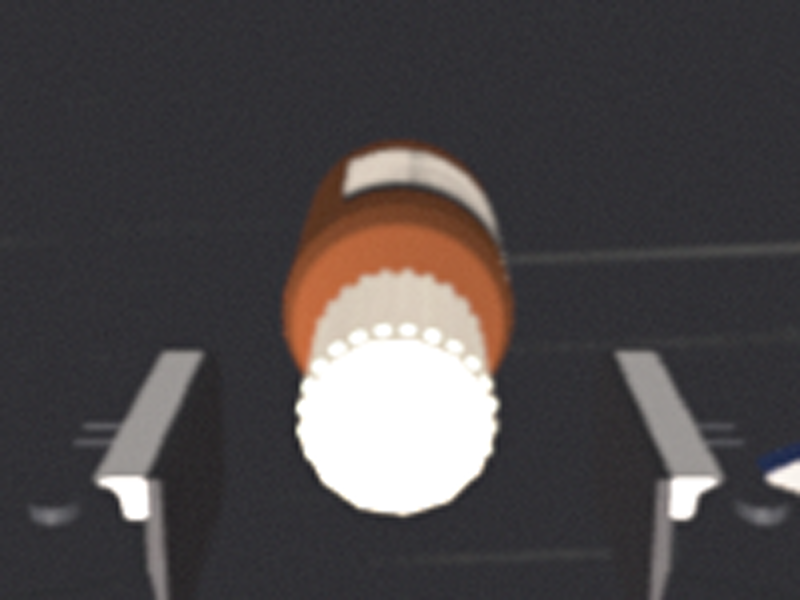

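```bash
python3 - <<'E'
from h import *
np.set_printoptions(precision=4,suppress=True)
q=Q(np.pi/2+TH)
robot.move_straight([.5814,-.0983,.074],q,feed=.15); robot.wait(.1)
print(robot.read_tcp_pos())
robot.move_gripper(.0,40); print(robot.read_gripper_width(),robot.read_tcp_pos(),robot.read_force())
im,_=snap("side","pics/s10.png"); crop(im,310,400,110,180,8,"pics/c26.png")
im,_=snap("wrist","pics/wrist11.png"); crop(im,220,420,150,300,4,"pics/c27.png")
print(robot.read_time_s())
E
```

```text
[ 0.5817 -0.0984  0.0746]
0.02375165842832992 [ 0.5817 -0.0984  0.0747] [-1.3873  0.7836  3.1128]
26.6667
```

View pics/c26.png

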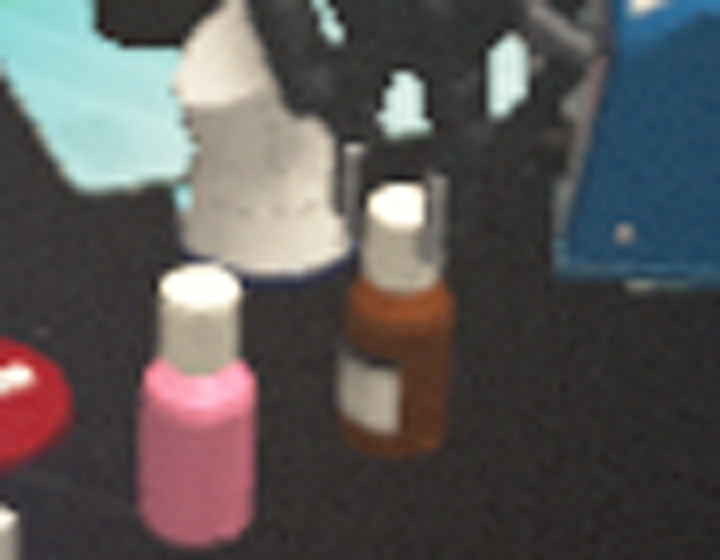

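View pics/c27.png

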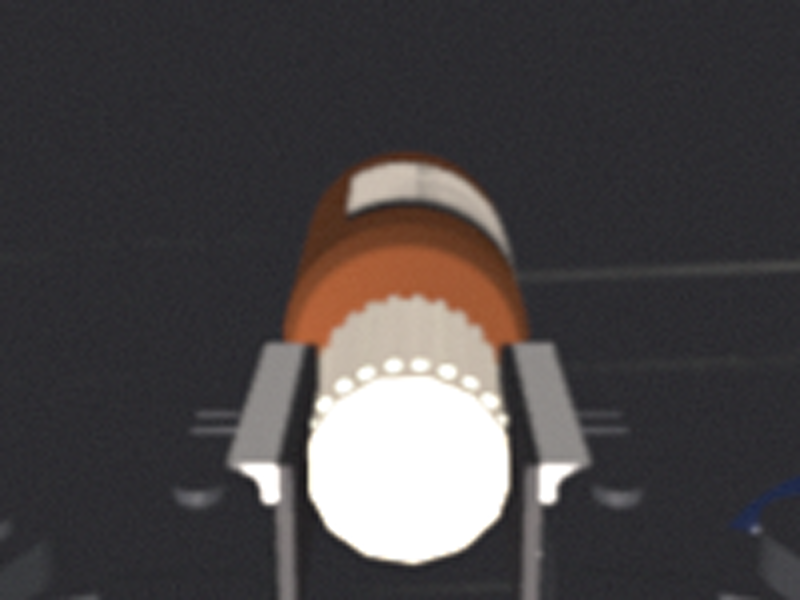

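```bash
python3 - <<'E'
from h import *
np.set_printoptions(precision=4,suppress=True)
q=Q(np.pi/2+TH)
robot.move_straight([.5814,-.0983,.185],q,feed=.3)
robot.goto(k2w(-.070,-.027,.185),q)
robot.move_straight(k2w(-.070,-.027,.0760),q,feed=.2); robot.wait(.2)
f0=favg(5); print(f0,w2k(robot.read_tcp_pos())*1e3,robot.read_gripper_width())
im,_=snap("wrist","pics/wrist12.png"); im2,_=snap("scene","pics/sc14.png"); crop(im2,270,420,140,260,5,"pics/c28.png")
print(robot.read_time_s())
E
```

```text
[ 0.0953  0.1945 -0.5582] [-69.5241 -27.1744  76.5371] 0.02407718525620025
29.2583
```

View pics/wrist12.png

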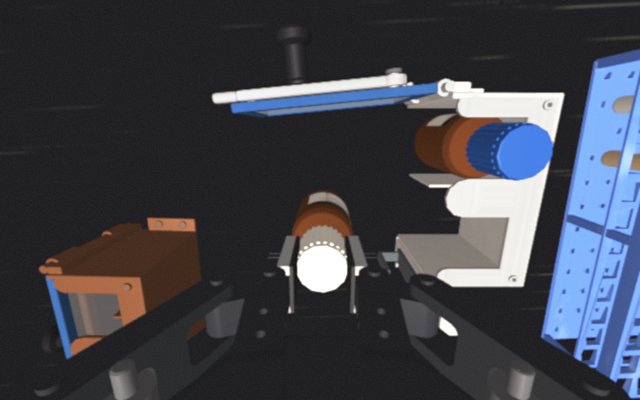

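View pics/c28.png

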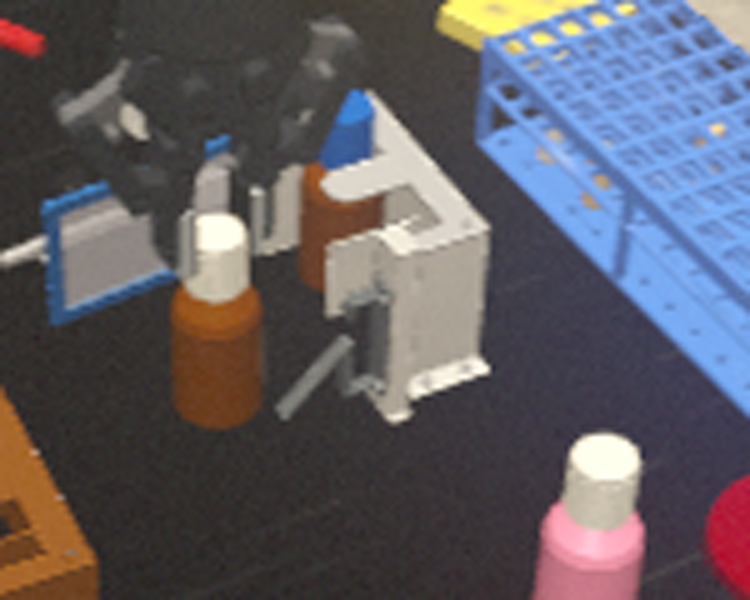

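```bash
python3 - <<'E'
from h import *
import json
np.set_printoptions(precision=1,suppress=True)
c=json.load(open("pics/wrist12.json"))
for n,u,v,z in [("mid tongue lo",490,214,.079),("right tongue up",490,265,.079),("BR",525,286,.079),("BL",563,94,.079),("cap",323,268,.1015)]:
    print(n,w2k(onz("wrist",u,v,z,c))*1e3)
crop(cv2.imread("pics/wrist12.png"),380,580,80,300,2.7,"pics/c29.png")
E
```

```text
mid tongue lo [24.7 -8.3 79. ]
right tongue up [ 29.7 -39.7  79. ]
BR [ 52.9 -53.6  79. ]
BL [51.4 54.6 79. ]
cap [-68.6 -29.5 101.5]
```

View pics/c29.png

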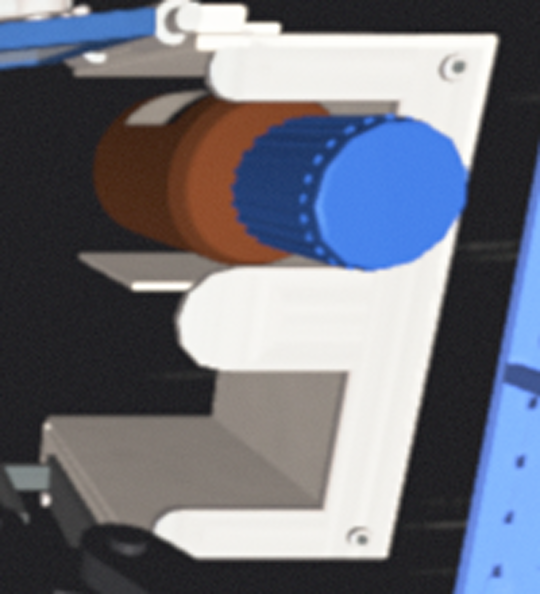

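```bash
python3 - <<'E'
from h import *
np.set_printoptions(precision=2,suppress=True)
q=Q(np.pi/2+TH); f0=np.array([.1,.2,-.56])
im=cv2.imread("pics/wrist12.png"); roi=im[235:300,290:360]; m=(roi.min(2)>225).astype(np.uint8); n,l,s,ce=cv2.connectedComponentsWithStats(m); i=1+np.argmax(s[1:,4]); print(ce[i]+[290,235],s[i])
y=-.0247
for x in (-.040,-.022,-.012,-.004,.004,.012,.020,.027):
    robot.move_straight(k2w(x,y,.0760),q,feed=.10); f=fk(favg(3)-f0); print(x,f,w2k(robot.read_tcp_pos())*1e3)
    if np.abs(f).max()>8: print("stop"); break
im,_=snap("wrist","pics/wrist13.png"); im2,_=snap("scene","pics/sc15.png"); crop(im2,300,400,140,240,6,"pics/c30.png")
print(robot.read_time_s())
E
```

```text
[321.6  268.28] [   8   11   49   46 1794]
-0.04 [-0.95 -0.67  0.29] [-40.44 -24.7   75.7 ]
-0.022 [ 0.14 -0.25  0.03] [-22.52 -24.7   75.84]
-0.012 [-0.21 -0.38 -0.34] [-12.37 -24.7   75.94]
-0.004 [-0.01 -0.1   0.62] [ -4.15 -24.68  76.01]
0.004 [-0.26 -0.24 -0.19] [  3.97 -24.73  76.01]
0.012 [ 0.41 -0.48 -0.35] [ 11.97 -24.7   76.01]
0.02 [-0.   -0.27 -0.35] [ 19.99 -24.71  75.99]
0.027 [-11.47  -0.85   6.89] [ 23.47 -24.41  75.34]
stop
31.8417
```

View pics/wrist13.png

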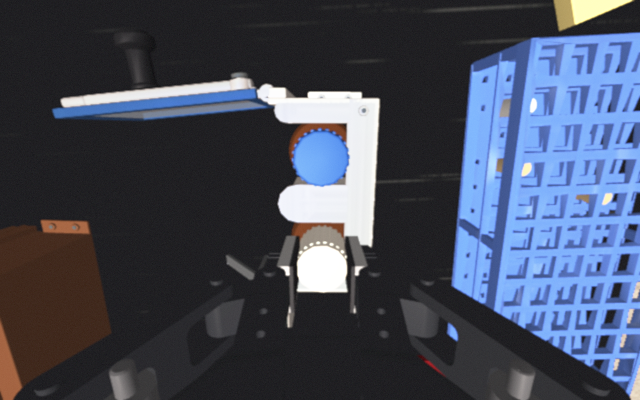

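View pics/c30.png

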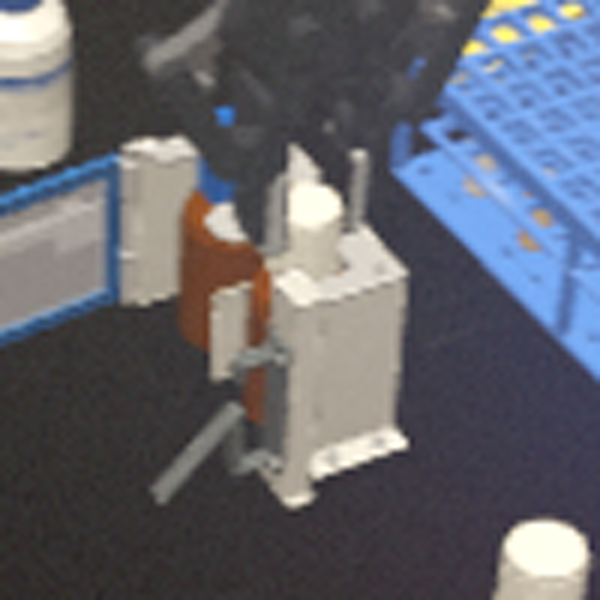

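```bash
python3 - <<'E'
from h import *
import json
np.set_printoptions(precision=2,suppress=True)
c=json.load(open("pics/wrist12.json"))
print("slot end",w2k(onz("wrist",380+348/2.7,80+372/2.7,.079,c))*1e3,w2k(onz("wrist",380+323/2.7,80+505/2.7,.079,c))*1e3)
q=Q(np.pi/2+TH); f0=np.array([.1,.2,-.56])
for x,z in ((.0225,.0760),(.0225,.0740)):
    robot.move_straight(k2w(x,-.0247,z),q,feed=.08); f=fk(favg(5)-f0); print(x,f,w2k(robot.read_tcp_pos())*1e3)
im2,_=snap("side","pics/s16.png"); crop(im2,250,340,140,240,6,"pics/c31.png")
print(robot.read_time_s())
E
```

```text
slot end [ 35.68 -10.5   79.  ] [ 35.56 -41.02  79.  ]
0.0225 [ 0.13 -0.32 -0.17] [ 22.68 -24.69  76.1 ]
0.0225 [-0.35 -0.73 -0.18] [ 22.66 -24.78  73.85]
32.475
```

View pics/c31.png

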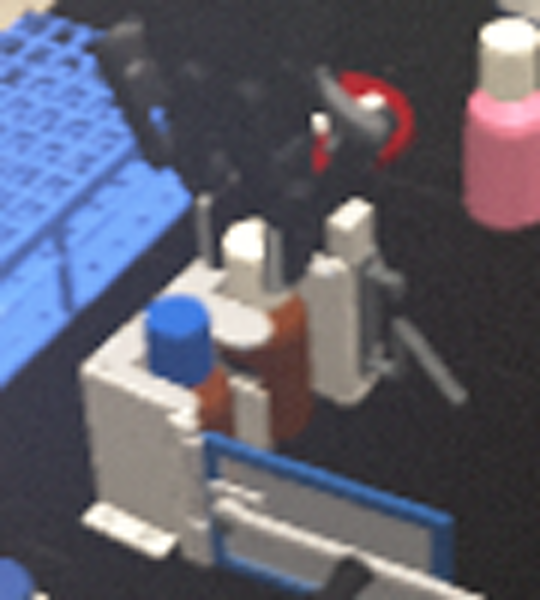

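```bash
python3 - <<'E'
from h import *
np.set_printoptions(precision=2,suppress=True)
q=Q(np.pi/2+TH); f0=np.array([.1,.2,-.56])
for z in (.0730,.0722):
    robot.move_straight(k2w(.0215,-.0247,z),q,feed=.08); f=fk(favg(5)-f0); print(z,f,w2k(robot.read_tcp_pos())*1e3)
    if f[2]>2.5: break
robot.move_gripper(.038)
robot.move_straight(k2w(.0215,-.0247,.12),q,feed=.2)
robot.move_straight(k2w(.0,-.0247,.17),q,feed=.3)
im,_=snap("wrist","pics/wrist14.png"); im2,_=snap("scene","pics/sc16.png"); crop(im2,290,390,140,240,6,"pics/c32.png")
print(robot.read_time_s())
E
```

```text
0.073 [0.68 0.1  1.03] [ 21.83 -24.73  73.27]
0.0722 [-0.59 -1.21  5.83] [ 22.11 -24.71  73.13]
34.175
```

View pics/wrist14.png

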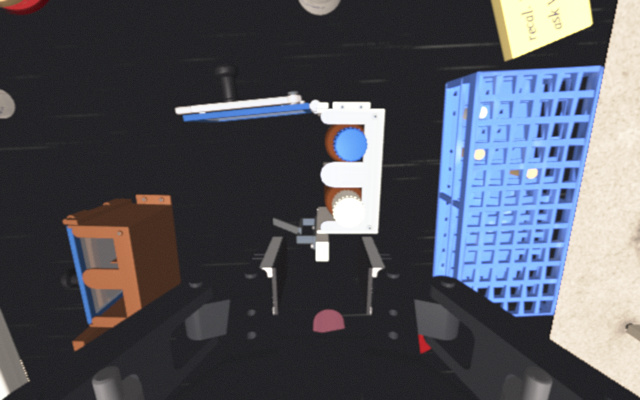

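View pics/c32.png

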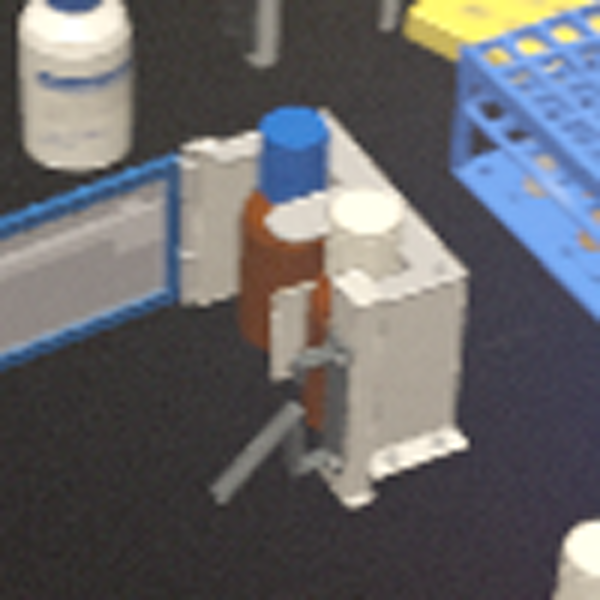

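```bash
python3 - <<'E'
from h import *
import json
np.set_printoptions(precision=1,suppress=True)
c=json.load(open("pics/wrist14.json"))
for n,u,v,z in [("cap",348,211,.1),("blue",350,144,.1),("BR",376,233,.079),("BL",384,109,.079),("gate free",183,118,.076),("gate hinge end",310,106,.076),("knob head",225,70,.045)]:
    print(n,w2k(onz("wrist",u,v,z,c))*1e3,onz("wrist",u,v,z,c))
E
```

```text
cap [ 22.3 -26.3 100. ] [0.6 0.2 0.1]
blue [ 22.5  28.1 100. ] [0.6 0.2 0.1]
BR [ 50.7 -54.   79. ] [0.7 0.1 0.1]
BL [51.8 55.  79. ] [0.7 0.2 0.1]
gate free [-115.9   48.    76. ] [0.5 0.2 0.1]
gate hinge end [-9.2 57.6 76. ] [0.6 0.2 0.1]
knob head [-87.1  90.4  45. ] [0.5 0.3 0. ]
```

```bash
cat >> h.py <<'E'
HX,HY=-.0045,.058
def H(r,n,g,z):
    v=np.array([-n,-r]); c,s=np.cos(-g),np.sin(-g)
    return k2w(HX+c*v[0]-s*v[1],HY+s*v[0]+c*v[1],z),Q(np.pi+TH-g)
E
python3 - <<'E'
from h import *
np.set_printoptions(precision=2,suppress=True)
p,q=H(.040,.034,1.46,.18); robot.goto(p,q); robot.move_gripper(0.)
p[2]=.053; robot.move_straight(p,q,feed=.2); robot.wait(.15)
im,_=snap("wrist","pics/wrist15.png"); im2,_=snap("side","pics/s17.png"); crop(im2,240,360,150,270,5,"pics/c33.png")
print(robot.read_time_s(),w2k(robot.read_tcp_pos())*1e3,fk(favg(5)),robot.read_gripper_width())
E
```

```text
36.2167 [-47.1   87.71  54.53] [-0.22 -0.16  0.1 ] 0.00014729275364068557
```

View pics/wrist15.png

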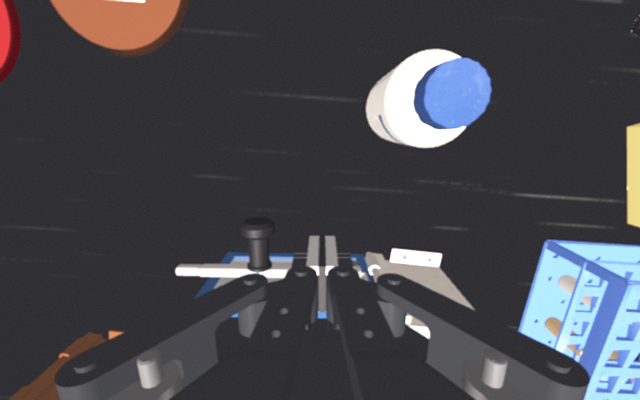

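View pics/c33.png

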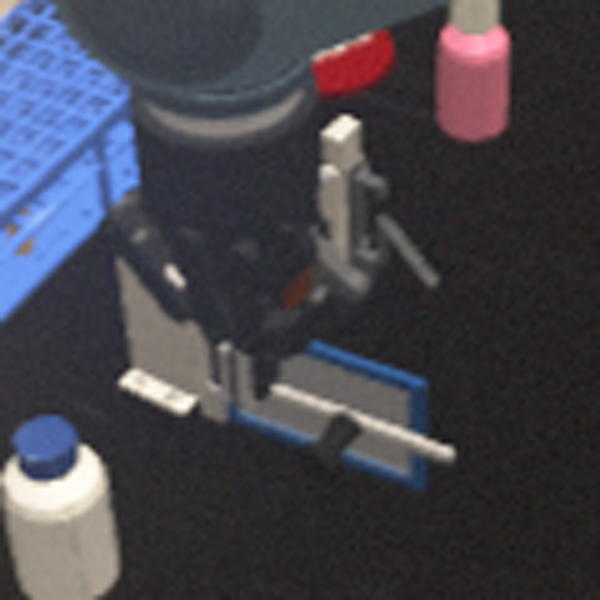

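```bash
python3 - <<'E'
from h import *
np.set_printoptions(precision=1,suppress=True)
for z in (.045,.055,.065,.075): print(z,(proj("side",k2w(-.060,.098,z))-[240,150])*5,(proj("side",k2w(-.047,.098,z))-[240,150])*5)
p,q=H(.040,.034,1.46,.054); print(w2k(p)*1e3,w2k(robot.read_tcp_pos())*1e3)
E
```

```text
0.045 [261.6 445.8] [238.3 434.8]
0.055 [260.4 430.8] [237.  419.8]
0.065 [259.2 415.6] [235.6 404.5]
0.075 [258.  400.1] [234.2 389.1]
[-48.   87.4  54. ] [-47.3  87.6  54.3]
```

```bash
python3 - <<'E'
from h import *
np.set_printoptions(precision=2,suppress=True)
z=.0465
def go(n,g,feed):
    p,q=H(.038,n,g,z); robot.move_straight(p,q,feed=feed)
def loc(f,g):
    c,s=np.cos(g),np.sin(g); f=fk(f); return np.array([c*f[0]-s*f[1],s*f[0]+c*f[1],f[2]])
go(.034,1.46,.1); f0=favg(6)
for n in (.024,.018,.014):
    go(n,1.46,.06); f=loc(favg(3)-f0,1.46); print(n,f)
    if np.abs(f).max()>2.5: break
snap("wrist","pics/wrist16.png")
n0=n
for g in (1.36,1.2,1.0):
    go(.014,g,.08); print(g,loc(favg(3)-f0,g))
im,_=snap("wrist","pics/wrist17.png"); im2,_=snap("side","pics/s18.png"); crop(im2,240,360,150,270,5,"pics/c34.png")
print(robot.read_time_s(),w2k(robot.read_tcp_pos())*1e3)
E
```

```text
0.024 [-0.13 -0.15 -0.22]
0.018 [ 0.18 -0.29 -0.57]
0.014 [0.12 0.14 0.15]
1.36 [-0.02 -0.34  0.34]
1.2 [-0.05  0.13  0.37]
1.0 [ 0.46 -0.05  0.39]
38.5833 [-44.05  49.48  46.5 ]
```

View pics/wrist17.png

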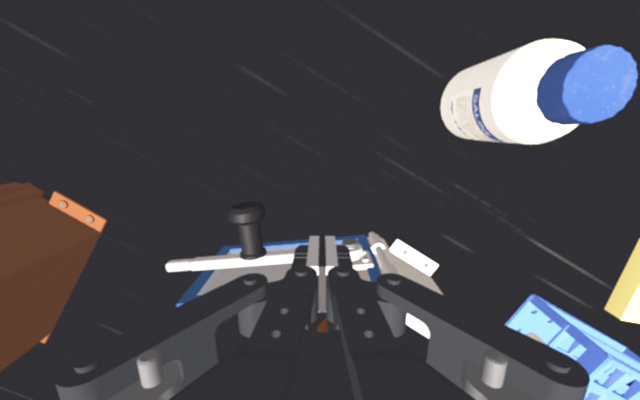

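View pics/c34.png

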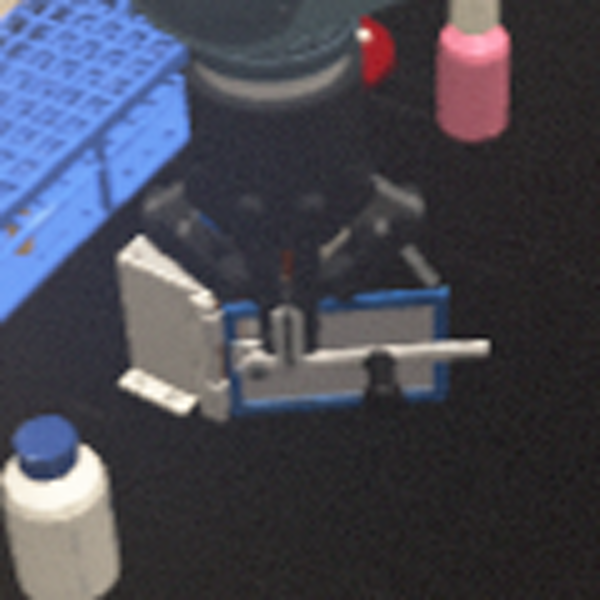

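```bash
python3 - <<'E'
from h import *
np.set_printoptions(precision=2,suppress=True)
z=.0495
def go(n,g,feed):
    p,q=H(.038,n,g,z); robot.move_straight(p,q,feed=feed)
def loc(f,g):
    c,s=np.cos(g),np.sin(g); f=fk(f); return np.array([c*f[0]-s*f[1],s*f[0]+c*f[1],f[2]])
f0=favg(6)
for g in (.8,.6,.5):
    go(.014,g,.06); print(g,loc(favg(3)-f0,g))
for g in (.42,.35,.29,.23):
    go(.014,g,.015); f=loc(favg(3)-f0,g); print(g,f)
    if np.linalg.norm(f)>6: print("stop");break
im,_=snap("wrist","pics/wrist18.png"); im2,_=snap("scene","pics/sc18.png"); crop(im2,290,390,140,240,6,"pics/c35.png")
print(robot.read_time_s(),w2k(robot.read_tcp_pos())*1e3)
E
```

```text
0.8 [-0.56  0.18 -0.23]
0.6 [-0.35  0.1  -0.37]
0.5 [-0.6  -0.68  0.27]
0.42 [-0.4   0.33 -0.26]
0.35 [-0.8   0.09 -0.34]
0.29 [-0.01 -0.43 -0.13]
0.23 [-0.5   0.43  0.09]
41.1833 [-26.83  24.24  49.5 ]
```

View pics/wrist18.png

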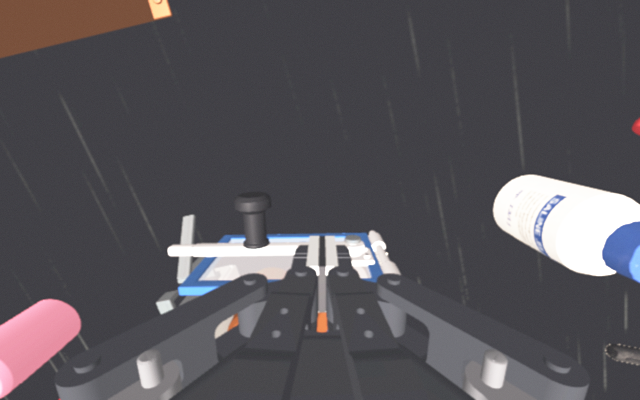

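View pics/c35.png

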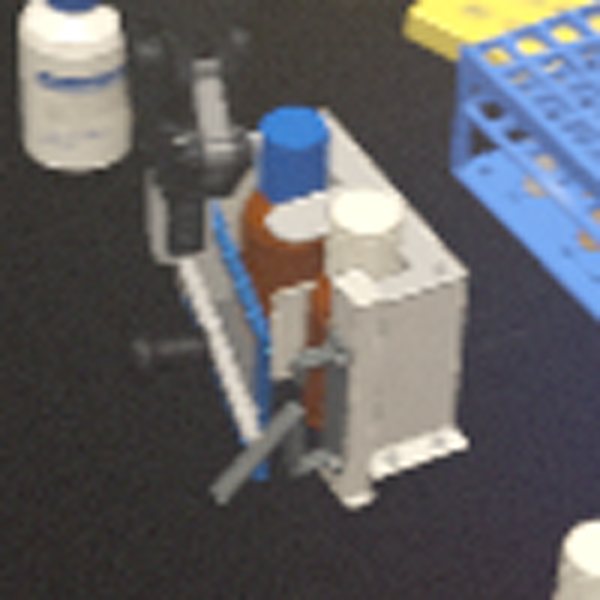

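```bash
python3 - <<'E'
from h import *
np.set_printoptions(precision=2,suppress=True)
z=.0495
def go(n,g,feed):
    p,q=H(.038,n,g,z); robot.move_straight(p,q,feed=feed)
def loc(f,g):
    c,s=np.cos(g),np.sin(g); f=fk(f); return np.array([c*f[0]-s*f[1],s*f[0]+c*f[1],f[2]])
f0=favg(6)
for g in (.19,.15,.12,.09,.06,.03,0,-.03):
    go(.014,g,.012); f=loc(favg(3)-f0,g); print(g,f,w2k(robot.read_tcp_pos())*1e3)
    if np.linalg.norm(f)>4: print("stop");break
im,_=snap("wrist","pics/wrist19.png"); im2,_=snap("scene","pics/sc19.png"); crop(im2,300,370,160,230,8,"pics/c36.png")
print(robot.read_time_s())
E
```

```text
0.19 [-0.52 -0.39  0.48] [-25.42  23.32  49.47]
0.15 [-5.42  0.28  4.05] [-25.06  22.8   49.41]
stop
41.95
```

View pics/c36.png

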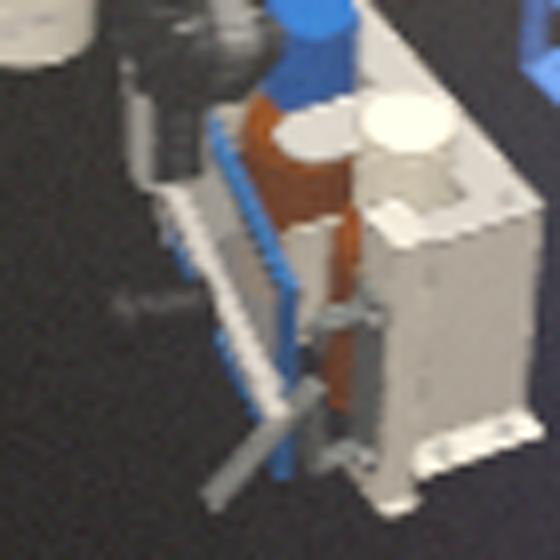

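View pics/wrist19.png

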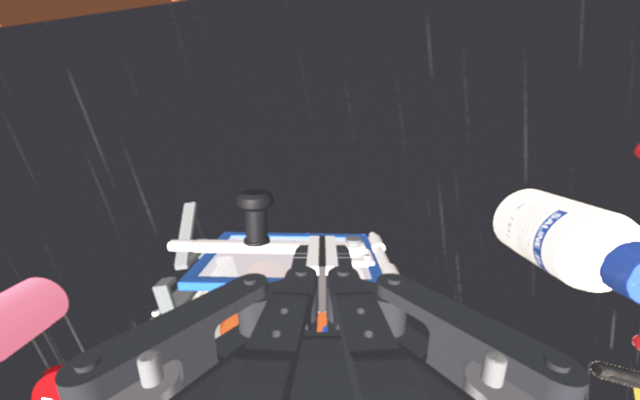

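```bash
python3 - <<'E'
from h import *
np.set_printoptions(precision=2,suppress=True)
def go(n,g,feed,z=.055):
    p,q=H(.038,n,g,z); robot.move_straight(p,q,feed=feed)
def loc(f,g):
    c,s=np.cos(g),np.sin(g); f=fk(f); return np.array([c*f[0]-s*f[1],s*f[0]+c*f[1],f[2]])
go(.016,.23,.05,.0495); go(.016,.23,.05); robot.wait(.1)
f0=favg(6)
im2,_=snap("side","pics/s20.png"); crop(im2,250,340,150,240,6.5,"pics/c37.png")
for g in (.17,.14,.12,.10):
    go(.014,g,.012); f=loc(favg(3)-f0,g); print(g,f,w2k(robot.read_tcp_pos())*1e3)
    if np.linalg.norm(f)>5: print("stop");break
im2,_=snap("scene","pics/sc20.png"); crop(im2,300,370,160,230,8,"pics/c36.png")
print(robot.read_time_s())
E
```

```text
0.17 [-2.05 -0.04  1.66] [-25.07  22.98  54.89]
0.14 [-5.17  0.17  3.04] [-24.73  22.55  54.82]
stop
43.525
```

View pics/c36.png

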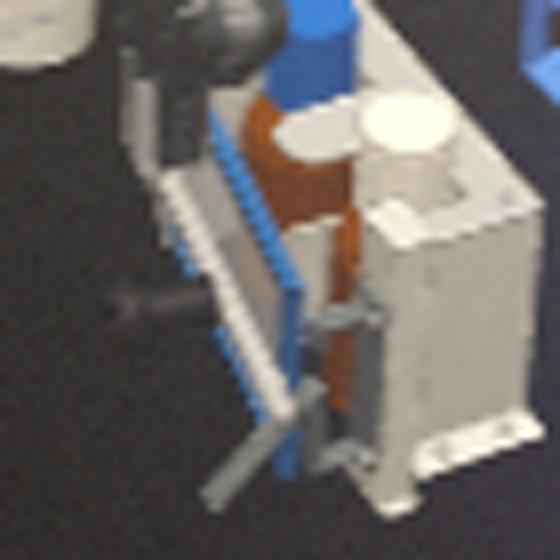

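View pics/c37.png

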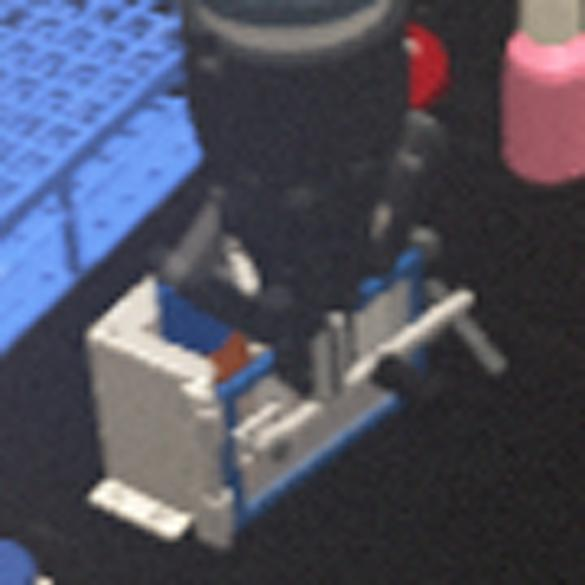

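```bash
python3 - <<'E'
from h import *
np.set_printoptions(precision=2,suppress=True)
def go(n,g,feed,z=.055):
    p,q=H(.038,n,g,z); robot.move_straight(p,q,feed=feed)
def loc(f,g):
    c,s=np.cos(g),np.sin(g); f=fk(f); return np.array([c*f[0]-s*f[1],s*f[0]+c*f[1],f[2]])
f0=np.zeros(3)
for g in (.11,.08,.05):
    go(.014,g,.012); f=loc(favg(3)-f0,g); print(g,f,w2k(robot.read_tcp_pos())*1e3)
    if np.linalg.norm(f)>11: print("stop");break
im2,_=snap("scene","pics/sc21.png"); crop(im2,300,370,160,230,8,"pics/c36.png")
im2,_=snap("side","pics/s21.png"); crop(im2,250,340,150,240,6.5,"pics/c37.png")
print(robot.read_time_s())
E
```

```text
0.11 [-5.69  0.2   3.13] [-23.67  21.97  54.84]
0.08 [-1.23  0.11 -0.13] [-21.52  21.28  54.88]
0.05 [-0.2   0.3  -0.47] [-20.12  20.7   54.96]
44.45
```

View pics/c36.png

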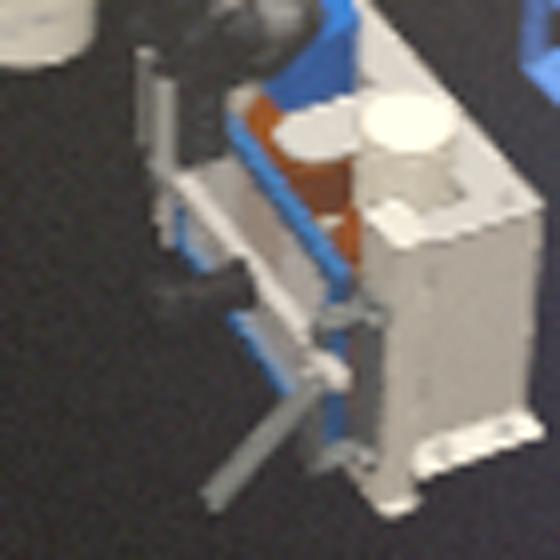

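View pics/c37.png

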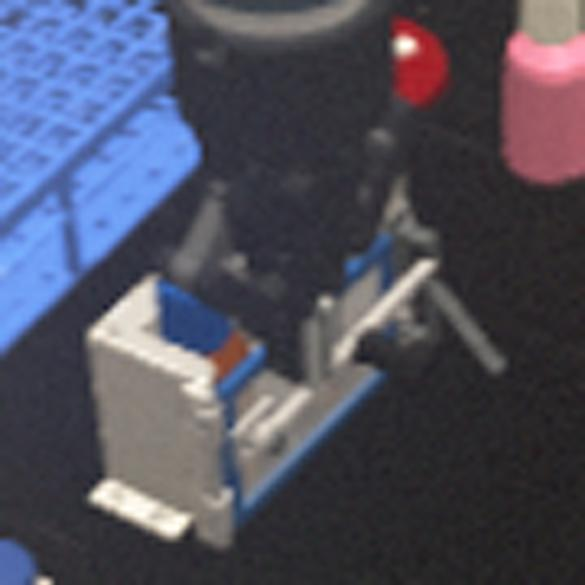

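```bash
python3 - <<'E'
from h import *
np.set_printoptions(precision=2,suppress=True)
def go(n,g,feed,z=.055):
    p,q=H(.038,n,g,z); robot.move_straight(p,q,feed=feed)
for g in (.03,.01,-.01,-.03,-.05,-.07):
    go(.014,g,.012); f=fk(favg(4)); print(g,f,w2k(robot.read_tcp_pos())*1e3)
    if np.linalg.norm(f)>4: print("stop");break
im2,_=snap("scene","pics/sc22.png"); crop(im2,300,370,160,230,8,"pics/c36.png")
im2,_=snap("side","pics/s22.png"); crop(im2,250,340,150,240,6.5,"pics/c37.png")
print(robot.read_time_s())
E
```

```text
0.03 [-0.26 -0.13  0.01] [-19.38  20.36  55.12]
0.01 [-0.67 -0.13  0.6 ] [-18.89  20.17  55.05]
-0.01 [-5.06 -0.47  4.17] [-18.79  19.9   54.94]
stop
45.4
```

View pics/c36.png

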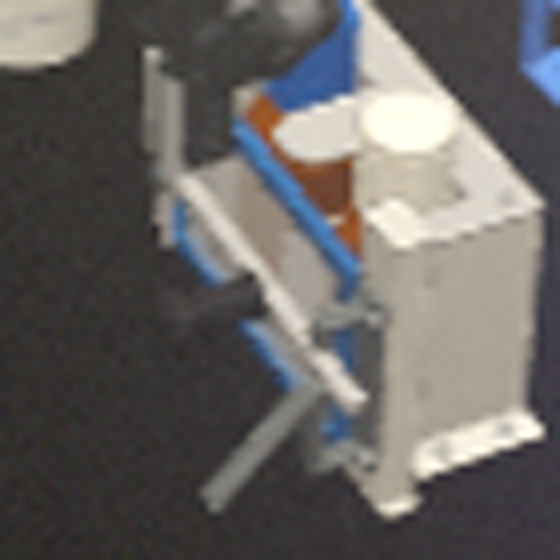

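View pics/c37.png

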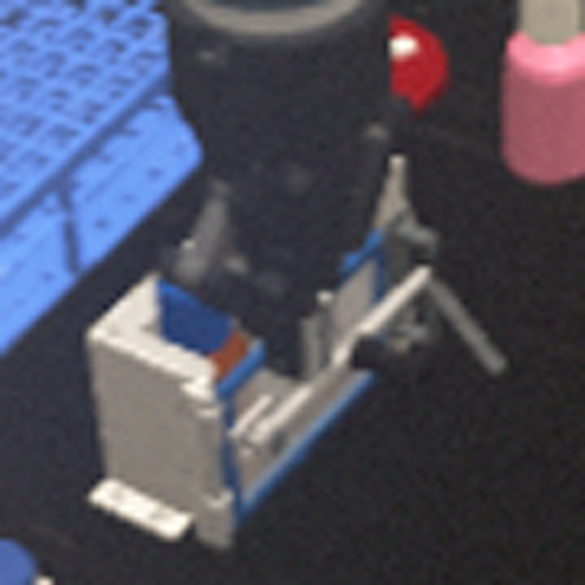

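```bash
python3 - <<'E'
from h import *
np.set_printoptions(precision=2,suppress=True)
p,q=H(.038,.014,0.,.055); robot.move_straight(p,q,feed=.02)
p,q=H(.038,.045,0.,.055); robot.move_straight(p,q,feed=.05)
p[2]=.2; robot.move_straight(p,q,feed=.25)
robot.goto(k2w(-.09,-.02,.22),Q(np.pi+TH)); robot.wait(.2)
im1,_=snap("wrist","pics/wrist23.png"); im2,_=snap("scene","pics/sc23.png"); im3,_=snap("side","pics/s23.png")
a=cv2.resize(im2[150:230,300:390],None,fx=6,fy=6,interpolation=cv2.INTER_CUBIC)
b=cv2.resize(im3[160:240,250:330],None,fx=6,fy=6,interpolation=cv2.INTER_CUBIC)
cv2.imwrite("pics/c40.png",cv2.resize(np.hstack([a,b]),(800,int(480*800/1020))))
crop(im2,320,356,188,226,16,"pics/c41.png")
print(robot.read_time_s(),favg())
E
```

```text
47.85 [ 0.04  0.03 -0.1 ]
```

View pics/c40.png

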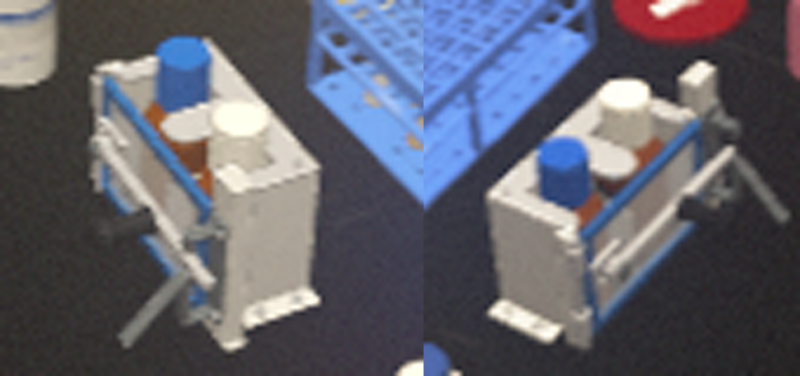

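View pics/c41.png

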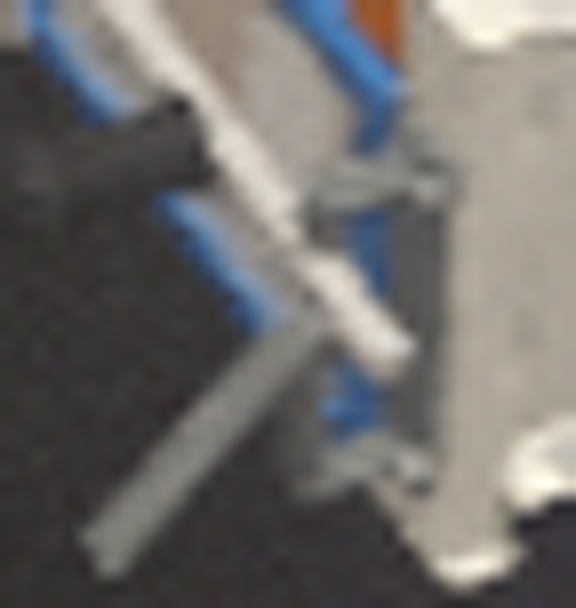

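View pics/wrist23.png

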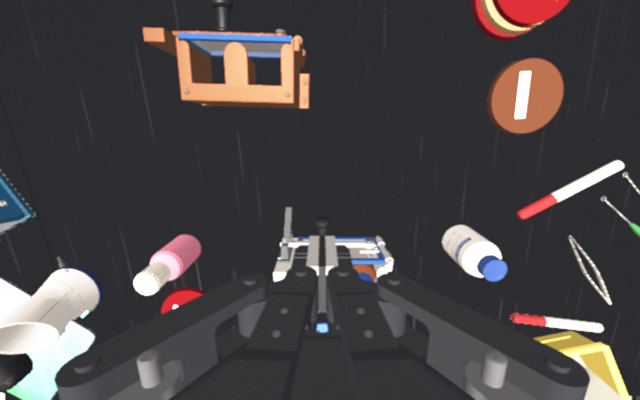

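```bash
python3 - <<'E'
from cell import robot
print(robot.sign_off(),robot.read_time_s())
E
```

```text
the job is handed in; nothing more can be done
the job is handed in; nothing more can be done
```

I put the white-capped amber bottle in the right bay of the white keep, shut the gate with the bar back in the catch, and handed the job in. The last clock reading before that was 47.85 s. Sign-off gave no verdict.

**What I did**
- **Unlatching:** I lifted the bar by its knob through the catch mouth. The first lift went past the mouth and touched the roof at about 9 N on the tool, so I stopped and lowered it. Later pulls were held back because I kept the gripper from turning with the gate (up to about 12 N on the tool). Once I moved along the hinge arc, the bar came out. I estimate the nose load on the catch at 16 N or less throughout, worked out from wrist forces, against the 20 N limit.
- **Gate open:** I swung it to about 1.48 rad, measured from the wrist picture.
- **Bottle in:** It slid in upright. I pushed until the cap met the end of the slot (about 11 N), backed off, set it down and let go.
- **Gate shut:** I pushed on the frame near the hinge. The nose rode up the ramp and dropped into the pocket, and I stopped at about 5 N against the shut gate.

**Last checks**
- **Latch:** The nose is at the same pixel as in the first picture, about (345, 210) in the scene view.
- **Bottle position:** In the wrist view before I shut the gate, its axis was at x = 22, y = -26 mm in my keep frame. That is level in depth with the blue-capped bottle and inside the limits.
- **Other objects:** The blue-capped bottle, dish and white bottle look unmoved.
- **Robot:** It is clear of everything, with the wrist force near zero.

**What disagreed**
- **Keep depth:** My keep frame seems to be about 3 mm off in depth. The bottle is in tolerance either way.
- **Fingertips:** In the pictures the fingertips looked 10 to 20 mm farther back than the stated nose length, so I set heights from the pictures and by feel.

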